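# Blot the stained blanks, rack them and close the pots

### The arm

A 6-joint arm with a two-finger parallel gripper is mounted at the origin on the work surface. World frame = base frame: x ahead of the robot, y to its left, z up, the work surface at z = 0. Lengths are in mm, angles in rad, forces in N, time in s.
With the tool pointing down it reaches from about 400 to 925 mm from the base axis. Payload 12.5 kg.
Tool frame: the origin (TCP) lies midway between the tips of the shut fingers; the grasp point (between the pads) lies 19 mm behind it; z points along the fingers, y is the line along which they close (so a half turn about z gives the same grasp; the last joint's range is limited). The gripper opens to 95 mm and grips with 3 to 60 N. Pads are 20 mm wide; open, the fingers measure 119 mm over their backs; the gripper's body (75 mm by 180 mm) begins 59 mm behind the grasp point.
Start: joints at [1.19, 0.491, 1.559, -0, 1.092, -0.106], TCP at [169.579, 601.573, 214.661] pointing down, gripper open.
Joint ranges: [-3.1, 3.1], [-0.84, 2.19], [0.05, 2.79], [-1.13, 4.28], [0.06, 2.93], [-2.69, 2.69]. Speed limits (rad/s): [2.22, 2.22, 2.79, 3.14, 3.14, 3.14].

### API

Orientations are given as [roll, pitch, yaw] about the fixed x, y, z axes, in that order (R = Rz(yaw) Ry(pitch) Rx(roll)).
In Python, from cell import * gives the robot as it stands.
- The arm moves only by the tool servo_tool, never from a script. Its argument "moves" is one flat list of numbers, 5 for each row, row after row: the shift along the world's x, y, z as a fraction of full scale, then the turn about the world's z as a fraction of full scale, then the opening, from 0 (shut) to 1 (fully open). A call has 1 to 12 rows; each row is the pose to reach, as a shift and turn from the pose commanded when the call began, turning the shorter way round; what a row does not reach only later rows make up. Full scale, the value 1, is 400 mm for a shift and 180 degrees for a turn. A row lasts 1/12 s, in which the tool goes at most 41.7 mm and 7.16 degrees, less where a joint would pass 70% of its speed; a pose out of reach is approached as far as the arm can. A call with a number of a shift or a turn outside -1 to 1 is refused whole. A call with a gripper value outside its range is refused whole. The fingers move at their own pace and stop on an object; the grip force is fixed at half the most. Time passes only in rows, so rows that repeat a pose let the fingers close. It gives the time, the measured TCP pose, the force, the opening and the grip force at its end, in the units of the state.
- state(): the state, without advancing time (a new reading comes with each control period).
- read_camera(name): name is "side" or "top"; returns (picture, depth): 480x640x3 uint8, blue, green, red; 480x640 float32, mm along the optical axis (not along the pixel's ray), 0 where there is no reading.
- get_calibration(name): a dict with "K" (3x3 intrinsics, pixels), "k1" (the pictures are not rectified: a ray, as slopes to the right and down, at radius r is drawn at 1 + k1 r^2 times it, then the intrinsics apply), "R" (3x3) and "t" (3): a world point X has camera coordinates R X + t. Camera axes: x right, y down, z forward; pixel columns grow to the right and rows downward; lengths in mm; the calibration is good to about 2 mm. A picture is of the moment at which its call begins. get_calibration takes no time and is no camera call.
- job_done(): hands the job in; it is judged then, once.
The state is a dict: "t": time; "joints": joint angles; "qvel": joint speeds; "tau": joint torques, N m; "eef_pos": TCP position; "tcp_rot": TCP orientation; "ft_force": force on the tool from outside, world axes, zero at the start; "moment": the same for the moment, N m; "opening": opening from 0.0 (shut) to 1.0 (fully open); "grip_force": force on a finger pad.
Only numpy, scipy, OpenCV 4.12 (cv2) and the standard library are available. Lean on these libraries where they do the work, as an engineer would, in place of code of your own. Each camera call takes 0.05 s, during which the arm holds its last target. There are 200 camera calls.

### The job

The freshly stained fitting blanks lie on the blotting board: one at a time, palest first and black last, so that dark stain never smears a paler one, lay closed fingers flat on top of each and roll it along the board until it rests against the stop; a blank that was knocked there by itself must be rolled back and forth again under the fingers in its turn, and none may be lifted anywhere short of the stop. Lift each from the stop and lay it lengthwise in a V saddle of its own on the drying rack (any saddle, centred), and press the lids of both pots fully home. Leave the other things on the bench where they are.

Things in the scene. Friction and masses are not known exactly. Their poses are not given: they have to be found in the camera images.
- board: Grey-white blotting board, 410 mm wide (y), from 123 mm before its origin to 135 mm beyond it (x), fixed and flush with the bench (z = 0), with a lip 8 mm deep and 16 mm high along its near edge. Its x axis points to the stop. Thin drawn lines part it into four lanes centred at y = -150, -50, 50 and 150 mm.
- stop (a point): Middle of the near face of the stop, at bench level, 110 mm beyond the board's origin. The stop is a light wooden rail along the board's far edge, 410 mm long, 18 mm deep, 20 mm high. Frame: x points from the board to the stop (the way to roll), y along the rail, z up.
- blank_pale: Turned blank of pale cream-yellow boxwood: a plain cylinder 36 mm in diameter, 52 mm long, 35 to 70 g, with a small steel dot on each end. It lies in one of the four lanes, its centre 105 to 185 mm short of the stop's face. Origin at its centre; its y axis is the cylinder's axis (x and z turn as it rolls). It rolls easily. May be absent.
- blank_amber: Turned blank of amber-orange pearwood: a plain cylinder 36 mm in diameter, 52 mm long, 35 to 70 g, with a small steel dot on each end. It lies in one of the four lanes, its centre 105 to 185 mm short of the stop's face. Origin at its centre; its y axis is the cylinder's axis (x and z turn as it rolls). It rolls easily. May be absent.
- blank_brown: Turned blank of dark reddish-brown rosewood: a plain cylinder 36 mm in diameter, 52 mm long, 35 to 70 g, with a small steel dot on each end. It lies in one of the four lanes, its centre 105 to 185 mm short of the stop's face. Origin at its centre; its y axis is the cylinder's axis (x and z turn as it rolls). It rolls easily. May be absent.
- blank_black: Turned blank of black ebony: a plain cylinder 36 mm in diameter, 52 mm long, 35 to 70 g, with a small steel dot on each end. It lies in one of the four lanes, its centre 105 to 185 mm short of the stop's face. Origin at its centre; its y axis is the cylinder's axis (x and z turn as it rolls). It rolls easily. May be absent.
- rack: Drying rack, fixed: dark foot 270 x 85 x 10 mm and four cork V saddles in a row along its x, 64 mm apart. Each V opens upwards at 90 degrees, runs along the rack's y and is 28 mm long, so that a blank overhangs by 12 mm at either end; bottom of the V at z = 32 mm, lips at z = 51 mm. Origin under the centre of the foot, on the bench.
- seat0 (a point): Where the centre of a blank comes to lie in the nearest saddle of the rack (counted from the robot), 57.5 mm above the bench. Axes as the rack's: the blank's axis belongs along y.
- seat1 (a point): Where the centre of a blank comes to lie in the second saddle of the rack (counted from the robot), 57.5 mm above the bench. Axes as the rack's: the blank's axis belongs along y.
- seat2 (a point): Where the centre of a blank comes to lie in the third saddle of the rack (counted from the robot), 57.5 mm above the bench. Axes as the rack's: the blank's axis belongs along y.
- seat3 (a point): Where the centre of a blank comes to lie in the farthest saddle of the rack (counted from the robot), 57.5 mm above the bench. Axes as the rack's: the blank's axis belongs along y.
- tub_lid_top (a point): Centre of the top face of the lid of the white plastic tub 84 mm wide and 74 mm high, grey lid 92 mm wide and 14 mm thick with a disc (blue-grey) on top. The pot is fixed to the bench; z up.
- tub_lid (a joint): How far the lid of the tub is pressed down, m: 0 stands 8 mm proud, 0.008 is fully home. It slides straight down against about 8 N of friction and stays where it is left.
- tin_lid_top (a point): Centre of the top face of the lid of the steel tin 72 mm wide and 64 mm high, red lid 80 mm wide and 14 mm thick with a disc (ochre) on top. The pot is fixed to the bench; z up.
- tin_lid (a joint): How far the lid of the tin is pressed down, m: 0 stands 8 mm proud, 0.008 is fully home. It slides straight down against about 8 N of friction and stays where it is left.
- gouge: Hand tool 170 mm long, lying flat; bystander, to be left alone. Origin about the middle of its length.
- spruce: Spruce block 110 x 50 x 30 mm; bystander, to be left alone. Origin at the centre of its underside.
- cup: White cup, 72 mm wide at the rim, 85 mm high; bystander, to be left alone. Origin at the centre of its underside.
- glue: Yellow glue bottle, 48 mm wide, 130 mm high; bystander, to be left alone. Origin at the centre of its underside.
- jar: Amber jar, 56 mm wide, 70 mm high; bystander, to be left alone. Origin at the centre of its underside.
Mind the look-alikes: they are no part of the job. What is meant by the blank_brown is not purple, and is the smaller of those in its own colour. Of the things that look like the blank_amber, take the one that is farthest to the robot's right at the start.

How it is judged:
By the outcome, as a careful person would: the job done as asked, in the order asked, and still so for the second after the job is handed in, with the robot touching nothing.
Of blank_pale, blank_amber, blank_brown, blank_black only 3 to 4 are there at a start; the rules pass over those that are not, and their reading is None.
At some moment in a run one of blank_pale, blank_amber, blank_brown, blank_black may be knocked a few centimetres aside while the robot is not near it.
Once in a run the grip may slacken for a moment while it holds something.
It also fails if it takes over 210 s, if anything falls off the work surface, if the arm or the gripper's body presses on something with over 40 N, if the wrist force passes 120 N, or if a joint passes its speed limit or range.

## Working session

There is one attempt and no reset: what is moved stays moved. The work goes in short steps, Python scripts to look and compute and a tool call to move; the robot and the scene stay as the last step left them, time stands still between calls to the robot, and variables do not carry over. Pictures are saved under pics/ and viewed, at most 14 in all, crops included, and the job is handed in when it is done.

Besides the shell and the picture viewer there is one more tool, called after "Emit:" by a JSON object that holds its "method" and its "body", one argument or row to a line. servo_tool: Moves the arm, as the interface text tells. Its arguments: {"type":"object","properties":{"moves":{"type":"array"}},"required":["moves"]}

```bash
ls; mkdir -p pics
cat > h.py <<'E'
from cell import *
import numpy as np, cv2
def snap(n,fn=None):
    p,d=read_camera(n)
    if fn: cv2.imwrite('pics/'+fn,p); np.save('pics/'+fn[:-4]+'.npy',d)
    return p,d
def ray(n,u,v):
    c=get_calibration(n);K=np.array(c['K']);R=np.array(c['R']);t=np.array(c['t'])
    xd=(u-K[0,2])/K[0,0];yd=(v-K[1,2])/K[1,1];x,y=xd,yd
    for _ in range(20):
        s=1+c['k1']*(x*x+y*y);x,y=xd/s,yd/s
    return -R.T@t, R.T@np.array([x,y,1.0])
def onz(n,u,v,z):
    o,d=ray(n,u,v); return o+d*(z-o[2])/d[2]
def dep(n,u,v,d):
    o,r=ray(n,u,v); return o+r*d
def proj(n,X):
    c=get_calibration(n);K=np.array(c['K']);p=np.array(c['R'])@X+np.array(c['t'])
    x,y=p[0]/p[2],p[1]/p[2];s=1+c['k1']*(x*x+y*y)
    return K[0,0]*x*s+K[0,2],K[1,1]*y*s+K[1,2]
E
python3 - <<'E'
from h import *
for n in('top','side'):
    snap(n,n+'0.png'); c=get_calibration(n); print(n,np.round(-np.array(c['R']).T@c['t']),c['k1'],c['K'][0])
print(state())
E
```

```text
pics
top [ 315.   42. 1043.] -0.012949579898933467 [514.40652027   0.         319.01264305]
side [ -49. -612.  700.] -0.11388747888624756 [451.10864209   0.         319.1904319 ]
{'t': 0.1, 'joints': array([ 1.19038498e+00,  4.91489877e-01,  1.55935123e+00, -1.00054325e-05,
        1.09168388e+00, -1.05549913e-01]), 'qvel': array([-0.00127165, -0.00134653,  0.0008147 , -0.00023906,  0.00014589,
        0.00131903]), 'tau': array([ 2.23722775e-03, -6.13627625e+01, -2.58608168e+01,  6.94388361e-02,
        4.70003451e-02, -2.38549472e-05]), 'eef_pos': array([169.5120106 , 601.37369396, 214.13886009]), 'tcp_rot': array([-3.14066458e+00, -8.93997039e-05,  2.86673580e+00]), 'ft_force': array([0.66243428, 0.41992867, 0.78298988]), 'moment': array([ 0.0141962 , -0.04043884, -0.01976126]), 'grip_force': 0.0, 'opening': 0.9999228186664969}
```

View pics/top0.png

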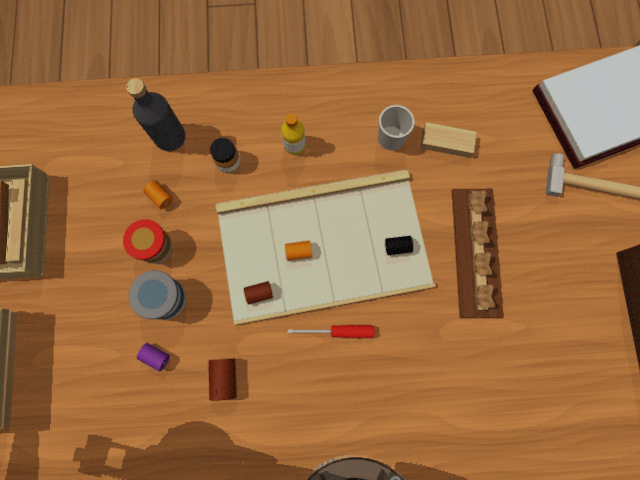

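View pics/side0.png

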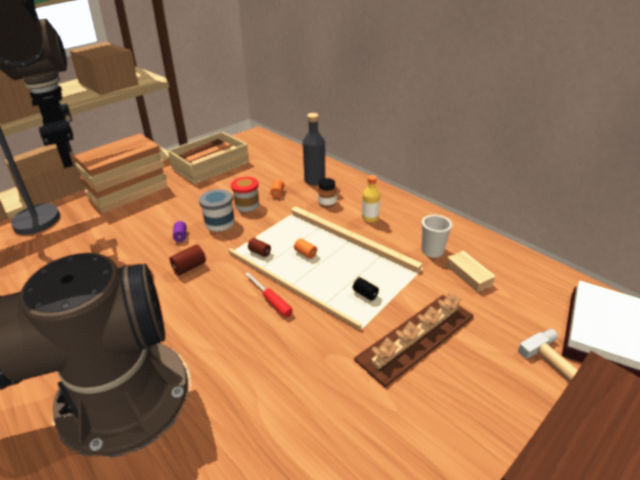

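The top view shows these candidates:
- **Amber:** pixels (299,250) on the board and (158,194) off it at left. The one on the board is farther to the robot's right, so that is blank_amber.
- **Brown:** (258,292) small on the board, (222,379) large and (153,357) purple. The small one on the board is blank_brown.
- **Black:** (399,245).
- **Pale:** no pale blank is visible.

The tub lid is at (157,295), the tin lid at (146,240) and the rack at (478,253).

```bash
cat >> h.py <<'E'
HSV={'amber':((8,180,120),(22,255,255)),'brown':((0,110,25),(9,255,130)),'black':((0,0,0),(180,255,50))}
BOX=(205,165,440,325)
def blob(p,lo,hi,box,k=3):
    x0,y0,x1,y1=box;h=cv2.cvtColor(p,cv2.COLOR_BGR2HSV)
    m=np.zeros(p.shape[:2],np.uint8);m[y0:y1,x0:x1]=cv2.inRange(h,lo,hi)[y0:y1,x0:x1]
    m=cv2.morphologyEx(m,cv2.MORPH_OPEN,np.ones((k,k),np.uint8))
    return sorted(cv2.findContours(m,cv2.RETR_EXTERNAL,cv2.CHAIN_APPROX_NONE)[0],key=cv2.contourArea,reverse=True)
def rectw(n,c,z):
    # min-area rect of contour cast to plane z: centre, dims, long-axis angle deg
    w=np.array([onz(n,u,v,z)[:2] for u,v in c[:,0,:]],np.float32)
    b=cv2.boxPoints(cv2.minAreaRect(w));e=[b[1]-b[0],b[2]-b[1]];e.sort(key=np.linalg.norm)
    a=np.degrees(np.arctan2(e[1][1],e[1][0]))%180
    return b.mean(0),np.linalg.norm(e[1]),np.linalg.norm(e[0]),a
E
python3 - <<'E'
from h import *
p=cv2.imread('pics/top0.png');d=np.load('pics/top0.npy')
for k,(lo,hi) in HSV.items():
    for c in blob(p,lo,hi,BOX)[:2]:
        if cv2.contourArea(c)<100: continue
        M=cv2.moments(c);u,v=M['m10']/M['m00'],M['m01']/M['m00'];print(k,(round(u),round(v)),[np.round(x,1) for x in rectw('top',c,22)],'depthpt',dep('top',u,v,d[int(v),int(u)]).round(1))
# board+lids
c=blob(p,(0,0,150),(180,70,255),BOX,5)[0]; print('board white',[np.round(x,1) for x in rectw('top',c,0)])
c=blob(p,(12,40,120),(32,170,255),(205,165,420,220),3)
for x in c[:2]: print('rail',cv2.contourArea(x),[np.round(q,1) for q in rectw('top',x,20)])
c=blob(p,(0,180,120),(8,255,255),(115,210,180,270))[0];e=cv2.minEnclosingCircle(c);print('tin',e,onz('top',*e[0],86),d[int(e[0][1]),int(e[0][0])],dep('top',*e[0],d[int(e[0][1]),int(e[0][0])]))
for u,v in((152,293),(146,239),(150,305)): print(u,v,dep('top',u,v,d[v,u]))
z=np.zeros(p.shape[:2])
z3=[(u,v,dep('top',u,v,d[v,u])) for v in range(180,325) for u in range(445,510) if d[v,u]>0]
w=np.array([q[2] for q in z3]);
f=w[(w[:,2]>44)&(w[:,2]<56)];print('lips n',len(f),f.min(0),f.max(0));
g=np.float32(w[(w[:,2]>25)&(w[:,2]<60)][:,:2]);r=cv2.minAreaRect(g);print('saddles',r)
g=np.float32(w[(w[:,2]>6)&(w[:,2]<60)][:,:2]);r=cv2.minAreaRect(g);print('rack',r)
for nm,(u0,u1,v0,v1),zl,zh in(('tub',(120,195,265,325),82,110),('tin',(115,180,212,268),72,100)):
    w=np.array([dep('top',u,v,d[v,u]) for v in range(v0,v1) for u in range(u0,u1) if d[v,u]>0]);
    q=np.float32(w[(w[:,2]>zl)&(w[:,2]<zh)]);print(nm,cv2.minEnclosingCircle(q[:,:2].copy()),np.percentile(q[:,2],[5,50,95]))
E
python3 - <<'E'
import cv2
p=cv2.imread('pics/top0.png')
a=cv2.resize(p[160:330,200:510],None,fx=2.55,fy=2.55,interpolation=cv2.INTER_CUBIC);cv2.imwrite('pics/crop1.png',a)
E
```

```text
amber (298, 250) [array([522.3,  74.1], dtype=float32), np.float32(49.9), np.float32(32.8), np.float32(93.4)] depthpt [519.1  73.3  37.9]
brown (258, 292) [array([441.9, 159.2], dtype=float32), np.float32(51.7), np.float32(33.0), np.float32(101.2)] depthpt [440.  157.6  36. ]
black (399, 245) [array([ 518.5, -130.4], dtype=float32), np.float32(54.2), np.float32(33.7), np.float32(93.0)] depthpt [ 515.5 -127.9   37.1]
board white [array([526.4,  22. ], dtype=float32), np.float32(410.0), np.float32(223.1), np.float32(96.7)]
rail 4935.0 [array([644.2,  37.5], dtype=float32), np.float32(448.9), np.float32(117.7), np.float32(86.1)]
rail 99.0 [array([701.3, 130.3], dtype=float32), np.float32(48.7), np.float32(19.5), np.float32(98.9)]
tin ((142.98387145996094, 238.75807189941406), 20.936120986938477) [551.11805762 366.54781787  86.        ] 991.09265 [553.46997745 369.78119797  76.45372734]
152 293 [446.09314918 348.7195241   85.73659668]
146 239 [552.10628065 363.28524885  78.44219915]
150 305 [423.67071358 351.32437081  88.7675447 ]Traceback (most recent call last):
  File "<stdin>", line 14, in <module>
  File "h.py", line 16, in dep
    o,r=ray(n,u,v); return o+r*d
        ~~~^^^^^^^
  File "h.py", line 8, in ray
    c=get_calibration(n);K=np.array(c['K']);R=np.array(c['R']);t=np.array(c['t'])
ValueError: time passes only in moves, steps and waits
```

View pics/crop1.png

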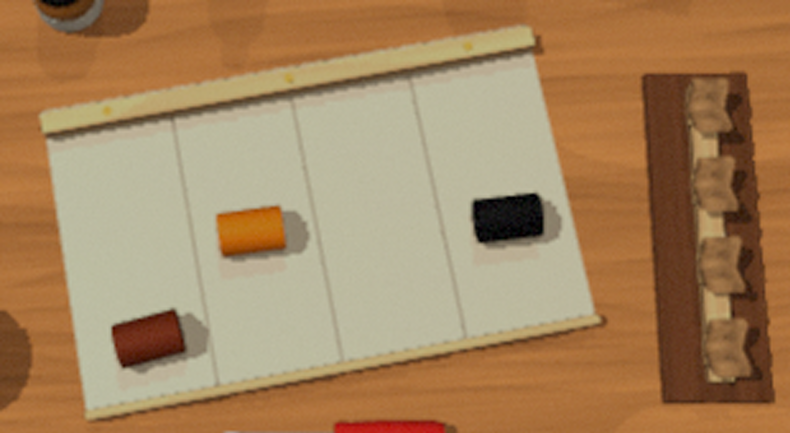

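The crop confirms it: small brown at bottom left, amber in the second lane, black in the right lane, and no pale blank. I'll cache the calibration and measure the rack, pots and board.

```bash
python3 - <<'E'
s=open('h.py').read()
s=s.replace("import numpy as np, cv2\n","import numpy as np, cv2, functools\n_gc=get_calibration\n@functools.lru_cache\ndef get_calibration(n): return _gc(n)\n")
s=s.replace("def dep(","""def cloud(n,D,box,st=1):
    x0,y0,x1,y1=box;return np.array([dep(n,u,v,D[v,u]) for v in range(y0,y1,st) for u in range(x0,x1,st) if D[v,u]>0])
def dep(""")
open('h.py','w').write(s)
E
python3 - <<'E'
from h import *
p=cv2.imread('pics/top0.png');d=np.load('pics/top0.npy')
w=cloud('top',d,(445,180,510,325))
print('bench z',np.median(cloud('top',d,(330,200,380,280),3)[:,2]))
for a,b in((25,60),(5,60)):
    g=np.float32(w[(w[:,2]>a)&(w[:,2]<b)][:,:2]);print('rack',a,cv2.minAreaRect(g),len(g))
# rack foot by colour
c=blob(p,(0,60,20),(12,255,100),(445,180,510,325))
print('foot',[np.round(q,1) for q in rectw('top',c[0],10)],cv2.contourArea(c[0]), rectw('top',c[0],10))
for nm,b,zl,zh in(('tub',(120,265,195,325),82,110),('tin',(115,212,180,268),72,100)):
    q=cloud('top',d,b);q=np.float32(q[(q[:,2]>zl)&(q[:,2]<zh)]);print(nm,cv2.minEnclosingCircle(q[:,:2].copy()),np.percentile(q[:,2],[5,50,95]))
# other cam
p2=cv2.imread('pics/side0.png');d2=np.load('pics/side0.npy')
for k,box in(('amber',(285,230,325,265)),('brown',(240,230,280,262)),('black',(345,270,390,305))):
    c=blob(p2,*HSV[k],box)[0];M=cv2.moments(c);u,v=M['m10']/M['m00'],M['m01']/M['m00'];print(k,u,v,dep('side',u,v,d2[int(v),int(u)]))
b=cv2.inRange(cv2.cvtColor(p,cv2.COLOR_BGR2HSV),(0,0,150),(180,70,255))
c=blob(p,(0,0,150),(180,70,255),BOX,5)[0];w=np.float32([onz('top',u,v,0)[:2] for u,v in c[:,0,:]]);print(cv2.boxPoints(cv2.minAreaRect(w)))
h=cv2.cvtColor(p,cv2.COLOR_BGR2HSV)
w=cloud('top',d,(455,185,505,320))
for lo in range(380,640,0+8): 
    s=w[(w[:,0]>lo)&(w[:,0]<lo+8)&(w[:,2]>22)]; print(lo,len(s),s.mean(0).round(0) if len(s) else '', s[:,2].max().round() if len(s) else '')
E
```

```text
bench z 0.7968625834677141
rack 25 ((497.7593994140625, -289.6437683105469), (31.268098831176758, 235.07354736328125), 86.50141143798828) 1423
rack 5 ((496.052490234375, -290.9331970214844), (130.59996032714844, 290.6932678222656), 82.19709014892578) 5405
foot [array([ 573. , -263.1], dtype=float32), np.float32(71.0), np.float32(22.6), np.float32(176.4)] 196.0 (array([ 572.99457, -263.11108], dtype=float32), np.float32(71.01621), np.float32(22.648993), np.float32(176.40028))
tub ((443.7404479980469, 348.11553955078125), 46.38194274902344) [82.64981918 84.99252319 87.74121475]
tin ((552.8775024414062, 370.07928466796875), 40.281917572021484) [73.43378067 76.30196381 79.43813705]
amber 304.5373665480427 249.0521945432977 [515.29480139  62.47845745  26.92295537]
brown 258.61971830985914 248.47652582159623 [435.99229686 144.25217984  26.57199116]
black 365.03800623052956 288.71339563862927 [ 512.52243896 -139.7146119    29.80821296]
[[ 391.5816   212.43292]
 [ 439.7674  -194.70328]
 [ 661.2941  -168.48492]
 [ 613.10834  238.65128]]
380 72 [ 384. -282.   42.] 52.0
388 63 [ 392. -280.   43
[... 225 characters left out ...]
] 52.0
452 57 [ 456. -285.   41.] 48.0
460 62 [ 464. -286.   34.] 41.0
468 75 [ 472. -286.   38.] 45.0
476 68 [ 480. -287.   45.] 52.0
484 29 [ 486. -286.   45.] 49.0
492 34 [ 496. -289.   24.] 28.0
500 37 [ 504. -290.   26.] 50.0
508 73 [ 512. -290.   42.] 53.0
516 51 [ 520. -288.   40.] 46.0
524 55 [ 528. -290.   34.] 39.0
532 76 [ 536. -291.   37.] 47.0
540 72 [ 544. -291.   45.] 53.0
548 19 [ 550. -291.   43.] 48.0
556 27 [ 560. -293.   24.] 28.0
564 34 [ 568. -295.   28.] 49.0
572 78 [ 576. -294.   41.] 53.0
580 48 [ 584. -292.   39.] 47.0
588 52 [ 592. -295.   34.] 39.0
596 78 [ 600. -295.   38.] 47.0
604 65 [ 608. -296.   45.] 53.0
612 22 [ 614. -295.   46.] 49.0
620 0  
628 0  
636 0
```

Measured, and consistent with the given sizes:
- **Board:** yaw 6.74°, with the stop point at about (637, 35).
- **Blanks:** they lie in lanes at about +52, +146 and -150 mm, 110 to 180 mm short of the stop.
- **Rack:** centre (498, -289.5), yaw -3.5°.

I'll press the lids first with clean closed fingers.

Emit:
{"method": "servo_tool", "body": {
  "moves": [0.686, -0.633, -0.2, 0.125, 0, 0.686, -0.633, -0.2, 0.125, 0, 0.686, -0.633, -0.2, 0.125, 0, 0.686, -0.633, -0.2, 0.125, 0, 0.686, -0.633, -0.2, 0.125, 0, 0.686, -0.633, -0.2, 0.125, 0, 0.686, -0.633, -0.2, 0.125, 0, 0.686, -0.633, -0.2, 0.125, 0, 0.686, -0.633, -0.2, 0.125, 0, 0.686, -0.633, -0.2, 0.125, 0, 0.686, -0.633, -0.2, 0.125, 0, 0.686, -0.633, -0.28, 0.125, 0]
}}

```text
t: 1.1
eef_pos: [446.3, 349.5, 106.4]
tcp_rot: [3.138, 0.007, -3.025]
ft_force: [0.4, 1.2, -0.2]
opening: 0.215
grip_force: 0.0
```

Emit:
{"method": "servo_tool", "body": {
  "moves": [0, 0, 0, 0, 0, 0, 0, 0, 0, 0, 0, 0, 0, 0, 0, 0, 0, -0.01, 0, 0, 0, 0, -0.02, 0, 0, 0, 0, -0.03, 0, 0, 0, 0, -0.03, 0, 0]
}}

```text
t: 1.68
eef_pos: [443.7, 348.4, 90.2]
tcp_rot: [-3.141, -0.001, -3.023]
ft_force: [-0.0, -0.2, -0.3]
opening: 0.007
grip_force: 0.0
```

Emit:
{"method": "servo_tool", "body": {
  "moves": [0, 0, -0.01, 0, 0, 0, 0, -0.01, 0, 0]
}}

```text
t: 1.85
eef_pos: [443.8, 348.3, 86.1]
tcp_rot: [-3.141, -0.001, -3.024]
ft_force: [0.1, -0.2, -0.5]
opening: 0.004
grip_force: 0.0
```

Emit:
{"method": "servo_tool", "body": {
  "moves": [0, 0, -0.01, 0, 0, 0, 0, -0.01, 0, 0]
}}

```text
t: 2.02
eef_pos: [444.1, 348.4, 82.5]
tcp_rot: [3.141, 0.0, -3.024]
ft_force: [-0.1, -0.0, -0.5]
opening: 0.007
grip_force: 0.0
```

Emit:
{"method": "servo_tool", "body": {
  "moves": [0, 0, -0.01, 0, 0, 0, 0, -0.01, 0, 0]
}}

```text
t: 2.18
eef_pos: [444.2, 348.5, 80.0]
tcp_rot: [3.141, 0.001, -3.024]
ft_force: [-4.0, -2.2, 16.0]
opening: 0.004
grip_force: 7.7
```

Emit:
{"method": "servo_tool", "body": {
  "moves": [0, 0, -0.008, 0, 0, 0, 0, -0.016, 0, 0, 0, 0, -0.016, 0, 0]
}}

```text
t: 2.43
eef_pos: [444.4, 348.6, 79.0]
tcp_rot: [3.14, 0.004, -3.023]
ft_force: [-20.2, -13.7, 82.6]
opening: 0.001
grip_force: 41.2
```

Emit:
{"method": "servo_tool", "body": {
  "moves": [0, 0, -0.004, 0, 0, 0, 0, -0.004, 0, 0, 0, 0, -0.004, 0, 0]
}}

```text
t: 2.68
eef_pos: [444.5, 348.7, 78.8]
tcp_rot: [3.139, 0.005, -3.023]
ft_force: [-23.6, -17.2, 99.9]
opening: 0.005
grip_force: 49.7
```

Emit:
{"method": "servo_tool", "body": {
  "moves": [0, 0, 0.08, 0, 0, 0.09, 0.02, 0.1, 0, 0, 0.19, 0.04, 0.1, 0, 0, 0.273, 0.055, 0.1, 0, 0, 0.273, 0.055, 0.05, 0, 0, 0.273, 0.055, 0.03, 0, 0, 0.273, 0.055, 0.03, 0, 0]
}}

```text
t: 3.27
eef_pos: [551.6, 369.5, 80.0]
tcp_rot: [-3.14, -0.005, -3.024]
ft_force: [-0.7, -1.1, 0.3]
opening: 0.003
grip_force: 0.0
```

Emit:
{"method": "servo_tool", "body": {
  "moves": [0, 0, -0.01, 0, 0, 0, 0, -0.015, 0, 0, 0, 0, -0.015, 0, 0]
}}

```text
t: 3.52
eef_pos: [552.7, 370.5, 77.0]
tcp_rot: [3.141, 0.0, -3.023]
ft_force: [0.9, 1.0, 0.5]
opening: 0.005
grip_force: 0.0
```

Emit:
{"method": "servo_tool", "body": {
  "moves": [0, 0, -0.008, 0, 0, 0, 0, -0.012, 0, 0, 0, 0, -0.012, 0, 0]
}}

```text
t: 3.77
eef_pos: [552.9, 370.6, 72.8]
tcp_rot: [3.141, 0.001, -3.023]
ft_force: [-1.2, -1.1, 2.9]
opening: 0.004
grip_force: 1.6
```

Emit:
{"method": "servo_tool", "body": {
  "moves": [0, 0, -0.008, 0, 0, 0, 0, -0.012, 0, 0, 0, 0, -0.012, 0, 0]
}}

```text
t: 4.02
eef_pos: [553.1, 370.7, 70.0]
tcp_rot: [3.141, 0.002, -3.023]
ft_force: [-8.1, -3.2, 21.9]
opening: 0.004
grip_force: 10.9
```

Emit:
{"method": "servo_tool", "body": {
  "moves": [0, 0, -0.008, 0, 0, 0, 0, -0.015, 0, 0, 0, 0, -0.015, 0, 0]
}}

```text
t: 4.27
eef_pos: [553.3, 370.8, 69.3]
tcp_rot: [3.14, 0.004, -3.023]
ft_force: [-22.4, -12.8, 66.7]
opening: 0.006
grip_force: 33.7
```

Emit:
{"method": "servo_tool", "body": {
  "moves": [0, 0, 0.1, 0, 0, 0, 0, 0.2, 0, 0, -0.1, 0.1, 0.3, 0, 0, -0.1, 0.1, 0.3, 0, 0]
}}

```text
t: 4.6
eef_pos: [513.0, 411.3, 185.0]
tcp_rot: [3.139, 0.004, -3.025]
ft_force: [-0.0, 1.4, 0.3]
opening: 0.008
grip_force: 0.0
```

Run:
```python
from h import *
p,d=snap('side','side1.png');pt,dt=snap('top','top1.png')
a=cv2.imread('pics/side0.png')[165:250,185:295];b=p[165:250,185:295]
cv2.imwrite('pics/lids.png',cv2.resize(np.hstack([a,b]),None,fx=3.6,fy=3.6,interpolation=cv2.INTER_CUBIC))
for k in HSV:
    c=blob(pt,*HSV[k],BOX)
    if c and cv2.contourArea(c[0])>100: print(k,rectw('top',c[0],18))
print(state()['eef_pos'],state()['tcp_rot'])
```

```text
amber (array([522.7973 ,  74.40694], dtype=float32), np.float32(50.529335), np.float32(33.410328), np.float32(93.40499))
brown (array([442.43698, 160.29561], dtype=float32), np.float32(51.74855), np.float32(33.09269), np.float32(102.6015))
black (array([ 519.3217 , -131.03621], dtype=float32), np.float32(54.468224), np.float32(33.620228), np.float32(93.32247))
[511.88314523 413.00122119 185.01123449] [ 3.13847256  0.00502002 -3.02092425]
```

View pics/lids.png

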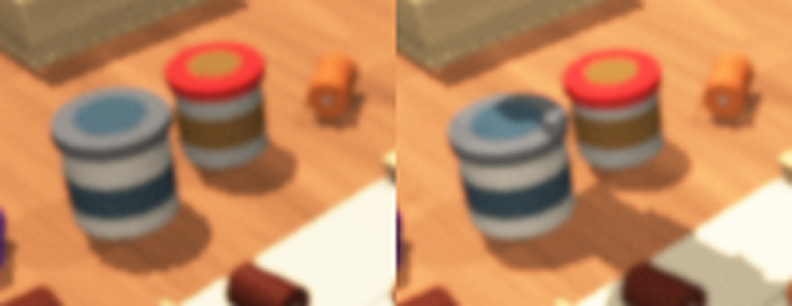

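Both lids went down and met a hard stop at 66 to 100 N. Next I go above the amber blank.

Emit:
{"method": "servo_tool", "body": {
  "moves": [0.004, -0.841, -0.2, 0, 0, 0.004, -0.841, -0.2, 0, 0, 0.004, -0.841, -0.2, 0, 0, 0.004, -0.841, -0.2, 0, 0, 0.004, -0.841, -0.2, 0, 0, 0.004, -0.841, -0.2, 0, 0, 0.004, -0.841, -0.3, 0, 0, 0.004, -0.841, -0.3, 0, 0, 0.004, -0.841, -0.325, 0, 0, 0.004, -0.841, -0.325, 0, 0, 0.004, -0.841, -0.325, 0, 0, 0.004, -0.841, -0.325, 0, 0]
}}

```text
t: 5.7
eef_pos: [515.0, 74.0, 51.2]
tcp_rot: [3.141, 0.0, -3.024]
ft_force: [-0.1, -0.6, 0.2]
opening: 0.002
grip_force: 0.0
```

Run:
```python
from h import *
p,d=snap('side','side2.png');pt,dt=snap('top','top2.png')
cv2.imwrite('pics/v2.png',np.hstack([cv2.resize(p[200:320,220:420],(400,240)),cv2.resize(pt[165:325,205:440],(353,240))]))
for k in HSV:
    c=blob(pt,*HSV[k],BOX)
    if c and cv2.contourArea(c[0])>100: print(k,rectw('top',c[0],18))
print(state()['eef_pos'],state()['tcp_rot'],state()['ft_force'])
```

```text
black (array([ 519.56683, -130.86191], dtype=float32), np.float32(54.78785), np.float32(33.1105), np.float32(93.32366))
[515.20005684  74.75502007  51.80392055] [-3.14156217e+00  1.44391904e-03 -3.02253031e+00] [ 0.30297841 -1.26727325 -0.42442831]
```

View pics/v2.png

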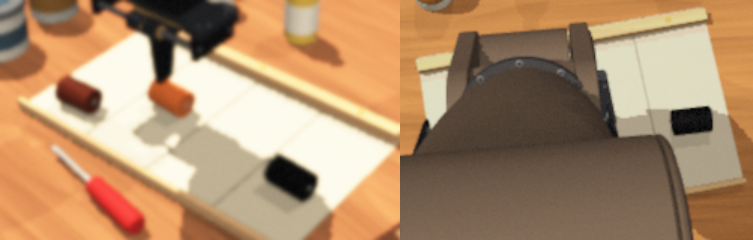

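The arm hides the amber blank in the top view, but the side view shows it clearly under the finger at about (295,240). Descending until contact.

Emit:
{"method": "servo_tool", "body": {
  "moves": [0, 0, -0.02, 0, 0, 0, 0, -0.034, 0, 0, 0, 0, -0.036, 0, 0, 0, 0, -0.036, 0, 0]
}}

```text
t: 6.13
eef_pos: [514.7, 74.4, 36.4]
tcp_rot: [3.141, -0.0, -3.023]
ft_force: [-0.1, -0.0, 0.4]
opening: 0.005
grip_force: 0.0
```

Emit:
{"method": "servo_tool", "body": {
  "moves": [0, 0, -0.003, 0, 0, 0, 0, -0.003, 0, 0, 0, 0, -0.003, 0, 0]
}}

```text
t: 6.38
eef_pos: [515.3, 74.3, 36.0]
tcp_rot: [3.141, 0.002, -3.024]
ft_force: [0.2, 1.6, 6.6]
opening: -0.0
grip_force: 3.3
```

Emit:
{"method": "servo_tool", "body": {
  "moves": [0.01, 0.001, 0, 0, 0, 0.025, 0.002, 0, 0, 0, 0.042, 0.003, 0, 0, 0, 0.058, 0.004, 0, 0, 0, 0.067, 0.005, 0, 0, 0, 0.07, 0.005, 0, 0, 0, 0.07, 0.005, 0, 0, 0, 0.07, 0.005, 0, 0, 0]
}}

```text
t: 7.05
eef_pos: [543.4, 76.3, 36.1]
tcp_rot: [3.141, 0.002, -3.024]
ft_force: [-0.1, 3.2, 7.3]
opening: 0.001
grip_force: 3.6
```

```bash
cat >> h.py <<'E'
def side(p,k,box=(200,190,430,330)):
    L={'amber':((6,150,90),(24,255,255)),'brown':((0,90,15),(9,255,120)),'black':((0,0,0),(180,255,45))}[k]
    r=[]
    for c in blob(p,*L,box):
        if cv2.contourArea(c)<120: continue
        ctr,wh,_=cv2.minAreaRect(c); w=onz('side',*ctr,18); q=np.array(w[:2])-[637.2,35.1]
        r.append((np.round(ctr),np.round(wh),np.round(w[:2],1),np.round([q@[.9931,.1174],q@[-.1174,.9931]],1)))
    return r
E
python3 - <<'E'
from h import *
p0=cv2.imread('pics/side0.png')
for k in HSV: print('ref',k,side(p0,k))
p,d=snap('side','side3.png');
print(side(p,'amber'))
s=state();print(s['eef_pos'],s['ft_force'])
E
```

```text
ref amber [(array([314., 260.]), array([139., 229.]), array([512.4,  23.6]), array([-125.3,    3.2])), (array([403., 313.]), array([33., 75.]), array([ 523.3, -238.5]), array([-145.3, -258.4])), (array([305., 248.]), array([22., 13.]), array([525.7,  73.9]), array([-106.2,   51.6]))]
ref brown [(array([259., 249.]), array([21., 10.]), array([440.4, 151.7]), array([-181.7,  138.9]))]
ref black [(array([365., 289.]), array([24., 13.]), array([ 522.4, -131.7]), array([-133.6, -152.1]))]
[(array([276., 286.]), array([ 86., 153.]), array([386.9,  13.5]), array([-251.1,    7.9])), (array([391., 235.]), array([105.,  38.]), array([722.1, -40.3]), array([ 75.5, -84.8])), (array([379., 202.]), array([96., 25.]), array([824.2,  89.3]), array([192. ,  31.8])), (array([398., 314.]), array([29., 63.]), array([ 511.9, -232.3]), array([-155.9, -250.9])), (array([227., 233.]), array([55., 26.]), array([423.1, 268.2]), array([-185.2,  256.6])), (array([260., 211.]), array([35., 45.]), array([550.2, 291.2]), array([-56.3, 264.5])), (array([409., 198.]), array([44.,  8.]), array([904. ,  39.8]), array([265.5, -26.7])), (array([309., 246.]), array([21., 13.]), array([540.6,  73.9]), array([-91.4,  49.8])), (array([421., 287.]), array([21.,  8.]), array([ 615.9, -216.4]), array([ -50.7, -247.3]))]
[543.36427744  76.2844845   36.11786756] [-0.70770175  2.94720699  7.67448093]
```

Emit:
{"method": "servo_tool", "body": {
  "moves": [0, 0, 0.02, 0, 0, -0.037, -0.003, 0.02, 0, 0, -0.037, -0.003, 0.004, 0, 0, -0.037, -0.003, 0, 0, 0, -0.037, -0.003, 0, 0, 0, -0.029, -0.002, 0, 0, 0, -0.014, -0.001, 0, 0, 0, 0.005, 0, 0, 0, 0, 0.025, 0.001, 0, 0, 0, 0.038, 0.002, 0, 0, 0, 0.043, 0.003, 0, 0, 0, 0.043, 0.003, 0, 0, 0]
}}

```text
t: 8.1
eef_pos: [561.8, 77.3, 36.0]
tcp_rot: [-3.141, 0.003, -3.024]
ft_force: [0.0, -0.6, 10.2]
opening: 0.006
grip_force: 5.3
```

```bash
sed -i 's/if cv2.contourArea(c)<120: continue/if cv2.contourArea(c)<100: continue/; s/ctr,wh,_=cv2.minAreaRect(c);/ctr,wh,_=cv2.minAreaRect(c)\n        if max(wh)>32 or min(wh)>20 or min(wh)<8: continue\n       /' h.py
cat > look.py <<'E'
import sys;from h import *
p,d=snap('side','s_last.png')
for k in sys.argv[1:]:
    for r in side(p,k): print(k,*r)
s=state();print(s['t'],s['eef_pos'].round(1),s['ft_force'].round(1))
E
python3 look.py amber
```

```text
amber [314. 242.] [21. 13.] [558.   75.7] [-73.9  49.6]
amber [421. 287.] [21.  8.] [ 616.5 -215.3] [ -50.  -246.2]
8.15 [561.6  77.3  36. ] [ 0.2  1.1 10.6]
```

Emit:
{"method": "servo_tool", "body": {
  "moves": [0, 0, 0.02, 0, 0, -0.037, -0.003, 0.02, 0, 0, -0.037, -0.003, 0.004, 0, 0, -0.037, -0.003, 0, 0, 0, -0.037, -0.003, 0, 0, 0, -0.029, -0.002, 0, 0, 0, -0.014, -0.001, 0, 0, 0, 0.005, 0, 0, 0, 0, 0.025, 0.001, 0, 0, 0, 0.038, 0.002, 0, 0, 0, 0.043, 0.003, 0, 0, 0, 0.043, 0.003, 0, 0, 0]
}}

```text
t: 9.15
eef_pos: [579.3, 78.5, 36.0]
tcp_rot: [-3.141, 0.003, -3.024]
ft_force: [-0.6, 0.2, 11.5]
opening: 0.005
grip_force: 6.1
```

Emit:
{"method": "servo_tool", "body": {
  "moves": [0, 0, 0.02, 0, 0, -0.037, -0.003, 0.02, 0, 0, -0.037, -0.003, 0.004, 0, 0, -0.037, -0.003, 0, 0, 0, -0.037, -0.003, 0, 0, 0, -0.029, -0.002, 0, 0, 0, -0.014, -0.001, 0, 0, 0, 0.005, 0, 0, 0, 0, 0.025, 0.001, 0, 0, 0, 0.038, 0.002, 0, 0, 0, 0.043, 0.003, 0, 0, 0, 0.043, 0.003, 0, 0, 0]
}}

```text
t: 10.15
eef_pos: [596.5, 79.7, 36.0]
tcp_rot: [-3.141, 0.003, -3.024]
ft_force: [1.2, 0.3, 12.9]
opening: 0.007
grip_force: 6.4
```

```bash
python3 look.py amber brown black
```

```text
amber [323. 236.] [21. 13.] [592.9  78.3] [-38.9  48.1]
amber [421. 287.] [22.  9.] [ 616.2 -216.1] [ -50.4 -247. ]
brown [259. 249.] [21. 11.] [440.4 151.8] [-181.8  139. ]
black [365. 288.] [24. 14.] [ 523.4 -130.4] [-132.5 -151. ]
10.2 [596.3  79.7  36. ] [ 0.4 -0.1 12.5]
```

Emit:
{"method": "servo_tool", "body": {
  "moves": [0, 0, 0.02, 0, 0, -0.037, -0.003, 0.02, 0, 0, -0.037, -0.003, 0.004, 0, 0, -0.037, -0.003, 0, 0, 0, -0.037, -0.003, 0, 0, 0, -0.029, -0.002, 0, 0, 0, -0.014, -0.001, 0, 0, 0, 0.005, 0, 0, 0, 0, 0.025, 0.001, 0, 0, 0, 0.038, 0.002, 0, 0, 0, 0.043, 0.003, 0, 0, 0, 0.043, 0.003, 0, 0, 0]
}}

```text
t: 11.2
eef_pos: [613.7, 81.0, 36.0]
tcp_rot: [-3.142, 0.003, -3.024]
ft_force: [0.8, 0.2, 12.7]
opening: 0.005
grip_force: 6.4
```

Emit:
{"method": "servo_tool", "body": {
  "moves": [0, 0, 0.02, 0, 0, -0.037, -0.004, 0.02, 0, 0, -0.037, -0.004, 0.004, 0, 0, -0.037, -0.004, -0.0, 0, 0, -0.037, -0.004, 0, 0, 0, -0.029, -0.002, 0, 0, 0, -0.014, -0.001, 0, 0, 0, 0.0, 0, 0, 0, 0, 0.01, 0.001, 0, 0, 0, 0.015, 0.002, 0, 0, 0, 0.018, 0.002, 0, 0, 0, 0.018, 0.002, 0, 0, 0]
}}

```text
t: 12.2
eef_pos: [619.3, 81.2, 35.9]
tcp_rot: [-3.141, -0.001, -3.024]
ft_force: [-6.2, -3.3, 15.9]
opening: 0.006
grip_force: 8.5
```

```bash
python3 look.py amber; python3 -c "
import cv2
p=cv2.imread('pics/s_last.png')[190:300,250:430];cv2.imwrite('pics/v3.png',cv2.resize(p,None,fx=4,fy=4,interpolation=cv2.INTER_CUBIC))"
```

```text
amber [329. 232.] [23. 12.] [618.2  80.8] [-13.5  47.6]
12.25 [619.3  81.2  35.9] [-4.7 -3.1 16.8]
```

View pics/v3.png

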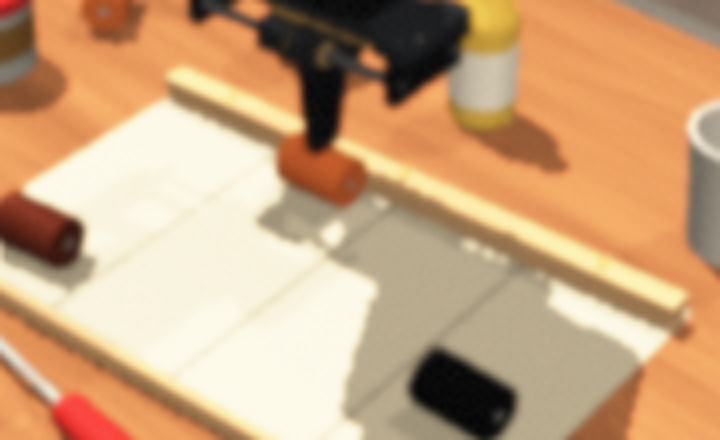

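The amber blank is against the stop at pixel (320,170) of the crop. Lift, open, straddle the ends and grip.

Emit:
{"method": "servo_tool", "body": {
  "moves": [0, 0, 0.06, 0, 0, 0, 0, 0.08, 0, 0.85, -0.01, 0, 0.08, 0, 0.85, -0.01, 0, 0.08, 0, 0.85, -0.01, 0, 0.08, 0, 0.85, -0.01, 0, 0.08, 0, 0.85, -0.01, 0, 0.08, 0, 0.85, -0.01, 0, 0.08, 0, 0.85, -0.01, 0, 0.05, 0, 0.85, -0.01, 0, 0, 0, 0.85, -0.01, 0, 0, 0, 0.85]
}}

```text
t: 13.17
eef_pos: [613.1, 81.5, 31.9]
tcp_rot: [3.141, -0.005, -3.024]
ft_force: [-0.6, 0.1, -0.8]
opening: 0.648
grip_force: 0.0
```

```bash
python3 look.py amber brown black
```

```text
amber [329. 232.] [23. 12.] [617.9  81.8] [-13.7  48.7]
amber [421. 287.] [22.  9.] [ 615.  -216.1] [ -51.5 -246.8]
amber [329. 214.] [18. 11.] [678.7 145.1] [ 54.1 104.3]
brown [259. 249.] [21. 11.] [440.4 151.8] [-181.8  139. ]
black [365. 288.] [24. 14.] [ 523.4 -130.4] [-132.5 -151. ]
13.2167 [613.6  81.5  33.4] [ 0.5 -0.1  0.2]
```

Emit:
{"method": "servo_tool", "body": {
  "moves": [0.003, 0, 0, 0, 0.85, 0.003, 0, -0.02, 0, 0.85, 0.003, 0, -0.05, 0, 0.85, 0.003, 0, -0.07, 0, 0.85, 0.003, 0, -0.076, 0, 0.85, 0.003, 0, -0.076, 0, 0.85]
}}

```text
t: 13.72
eef_pos: [615.5, 81.5, 4.0]
tcp_rot: [3.141, -0.002, -3.024]
ft_force: [-0.2, -0.6, 0.4]
opening: 0.848
grip_force: 0.0
```

Emit:
{"method": "servo_tool", "body": {
  "moves": [0, 0, 0, 0, 0.2, 0, 0, 0, 0, 0.2, 0, 0, 0, 0, 0.2, 0, 0, 0, 0, 0.2, 0, 0, 0, 0, 0.2, 0, 0, 0, 0, 0.2, 0, 0, 0, 0, 0.2]
}}

```text
t: 14.3
eef_pos: [616.1, 81.6, 5.3]
tcp_rot: [3.142, 0.0, -3.024]
ft_force: [-0.1, -0.0, 3.1]
opening: 0.543
grip_force: 30.0
```

Emit:
{"method": "servo_tool", "body": {
  "moves": [0, 0, 0.03, 0, 0.2, 0, 0, 0.1, 0, 0.2, 0, 0, 0.2, 0, 0.2, -0.055, -0.942, 0.25, -0.057, 0.2, -0.055, -0.942, 0.25, -0.057, 0.2, -0.055, -0.942, 0.25, -0.057, 0.2, -0.055, -0.942, 0.25, -0.057, 0.2, -0.055, -0.942, 0.25, -0.057, 0.2, -0.055, -0.942, 0.25, -0.057, 0.2, -0.055, -0.942, 0.25, -0.057, 0.2, -0.055, -0.942, 0.25, -0.057, 0.2, -0.055, -0.942, 0.25, -0.057, 0.2]
}}

```text
t: 15.3
eef_pos: [593.6, -294.3, 106.0]
tcp_rot: [-3.142, 0.0, 3.08]
ft_force: [1.2, 0.7, -0.5]
opening: 0.545
grip_force: 30.0
```

Emit:
{"method": "servo_tool", "body": {
  "moves": [0, 0, 0, 0, 0.2, 0, 0, 0, 0, 0.2, 0, 0, 0, 0, 0.2, 0, 0, 0, 0, 0.2]
}}

```text
t: 15.63
eef_pos: [594.2, -291.0, 105.2]
tcp_rot: [3.141, -0.0, 3.081]
ft_force: [-0.0, 0.6, -1.5]
opening: 0.547
grip_force: 30.0
```

Run:
```python
from h import *
p,d=snap('side','s_last.png');a=snap('top','t_last.png')[0]
cv2.imwrite('pics/v4.png',np.hstack([cv2.resize(p[230:390,340:500],(396,396)),cv2.resize(a[160:330,400:570],(396,396))]))
s=state();print(s['eef_pos'],s['tcp_rot'],s['opening'],s['grip_force'])
for k in('brown','black'): print(k,side(p,k))
```

```text
[ 594.43261007 -290.87379296  105.15697634] [ 3.14137485e+00 -1.12925702e-04  3.08211746e+00] 0.5436120370230647 29.998204708099365
brown [(array([258., 249.]), array([21., 11.]), array([441.1, 153.2]), array([-180.9,  140.3]))]
black [(array([365., 289.]), array([24., 13.]), array([ 522.4, -131.5]), array([-133.6, -151.9])), (array([422., 225.]), array([16., 15.]), array([815.4, -68.9]), array([ 164.7, -124.2]))]
```

View pics/v4.png

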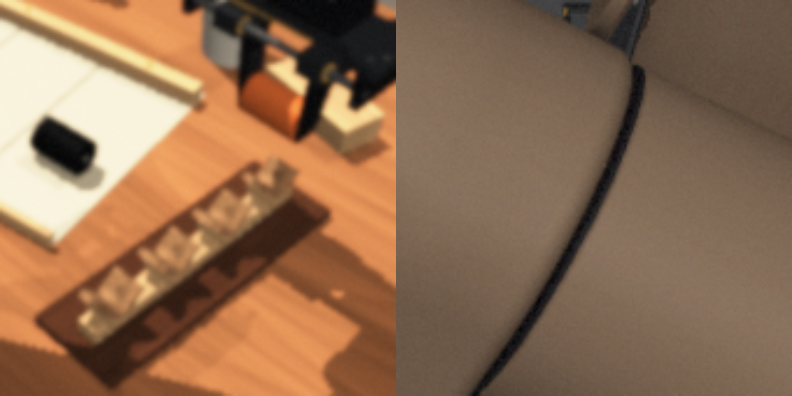

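The amber blank hangs level in the fingers above the farthest saddle. Before placing, I'll check the rack's cross position against the foot edges.

Run:
```python
from h import *
p=cv2.imread('pics/top0.png')
g=cv2.cvtColor(p,cv2.COLOR_BGR2HSV)
m=cv2.inRange(g,(0,0,0),(180,255,105))
for v in(195,225,250,270,300,310):
    r=np.where(m[v,440:515])[0]+440
    a,b=onz('top',r.min(),v,10),onz('top',r.max()+1,v,0*10+10); print(v,r.min(),r.max(),a.round(1),b.round(1),((a+b)/2).round(1))
# saddles tan (brighter than foot) cast at lip height
s=np.array([520.0,-290,51]);print(proj('top',s))
for X in([594,-295.4,51],[466,-287.5,51]): print(np.round(proj('top',np.array(X,float))))
# side: image of saddles
for X in([593.7,-295.4,45],[402.1,-283.6,45]): print('side',np.round(proj('side',np.array(X,float))))
```

```text
195 452 492 [ 620.1 -254.7   10. ] [ 614.3 -340.7   10. ] [ 617.2 -297.7   10. ]
225 454 495 [ 555.4 -250.7   10. ] [ 549.4 -337.5   10. ] [ 552.4 -294.1   10. ]
250 456 498 [ 502.7 -248.    10. ] [ 496.7 -336.    10. ] [ 499.7 -292.    10. ]
270 457 498 [ 461.4 -244.8   10. ] [ 455.6 -329.9   10. ] [ 458.5 -287.4   10. ]
300 459 501 [ 400.9 -241.1   10. ] [ 395.  -327.1   10. ] [ 397.9 -284.1   10. ]
310 460 502 [ 381.  -240.5   10. ] [ 375.1 -326.2   10. ] [ 378.  -283.3   10. ]
(np.float64(481.23067404943754), np.float64(235.93890367070077))
[479. 200.]
[484. 263.]
side [447. 301.]
side [383. 348.]
```

Emit:
{"method": "servo_tool", "body": {
  "moves": [-0.002, -0.013, 0, 0, 0.2, -0.002, -0.013, 0, 0, 0.2, -0.002, -0.013, -0.05, 0, 0.2, -0.002, -0.013, -0.1, 0, 0.2, -0.002, -0.013, -0.13, 0, 0.2, -0.002, -0.013, -0.14, 0, 0.2, -0.002, -0.013, -0.14, 0, 0.2, -0.002, -0.013, -0.14, 0, 0.2]
}}

```text
t: 16.4
eef_pos: [593.4, -297.4, 49.0]
tcp_rot: [3.141, -0.0, 3.081]
ft_force: [-0.3, -0.1, -1.3]
opening: 0.545
grip_force: 30.0
```

Emit:
{"method": "servo_tool", "body": {
  "moves": [0, 0, -0.005, 0, 0.2, 0, 0, -0.01, 0, 0.2, 0, 0, -0.01, 0, 0.2]
}}

```text
t: 16.65
eef_pos: [594.9, -298.0, 46.4]
tcp_rot: [-3.14, 0.004, 3.08]
ft_force: [4.2, -0.5, 4.3]
opening: 0.546
grip_force: 30.0
```

Emit:
{"method": "servo_tool", "body": {
  "moves": [0.006, 0.005, 0, 0, 0.2, 0.008, 0.005, 0, 0, 0.2, 0.008, 0.005, -0.004, 0, 0.2, 0.008, 0.005, -0.004, 0, 0.2]
}}

```text
t: 16.98
eef_pos: [596.8, -295.3, 44.7]
tcp_rot: [-3.142, 0.001, 3.081]
ft_force: [-2.3, 4.6, 14.4]
opening: 0.544
grip_force: 30.0
```

Emit:
{"method": "servo_tool", "body": {
  "moves": [-0.002, 0, 0.003, 0, 0.2, -0.002, 0, 0.003, 0, 0.75, -0.002, 0, 0.003, 0, 0.75, -0.002, 0, 0.003, 0, 0.75, -0.002, 0, 0.003, 0, 0.75, -0.002, 0, 0.003, 0, 0.75, -0.002, 0, 0.05, 0, 0.75, -0.002, 0, 0.12, 0, 0.75, -0.002, 0, 0.2, 0, 0.75, -0.002, 0.1, 0.2, 0, 0.5]
}}

```text
t: 17.82
eef_pos: [597.9, -261.1, 128.7]
tcp_rot: [-3.137, 0.008, 3.076]
ft_force: [2.0, 0.0, 0.6]
opening: 0.721
grip_force: 0.0
```

Run:
```python
from h import *
p,d=snap('side','s_last.png')
cv2.imwrite('pics/v5.png',cv2.resize(p[230:390,290:500],None,fx=3.5,fy=3.5))
s=state();print(s['eef_pos'],s['opening'])
for k in('brown','black'): print(k,side(p,k))
```

```text
[ 596.37805563 -251.20031201  126.07014623] 0.6858957082972008
brown [(array([258., 249.]), array([21., 11.]), array([441.4, 153.5]), array([-180.6,  140.5]))]
black [(array([365., 289.]), array([24., 13.]), array([ 522.4, -131.5]), array([-133.6, -151.9]))]
```

View pics/v5.png

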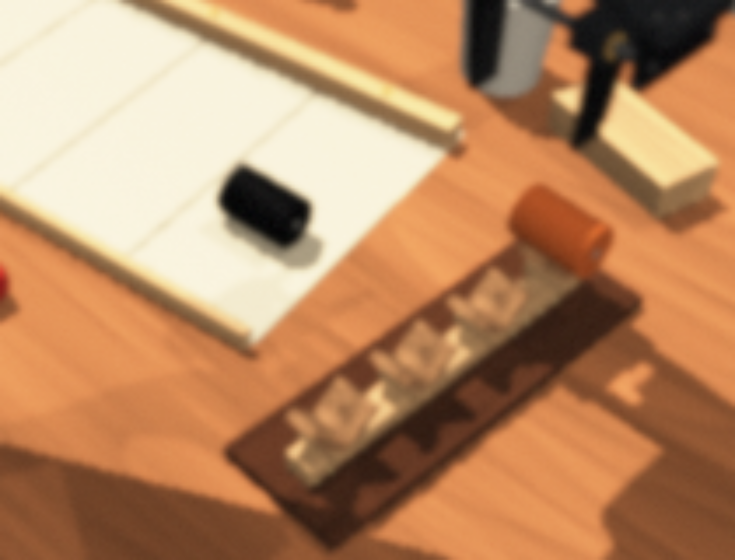

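The amber blank sits lengthwise in the farthest saddle. Next is the brown one.

Emit:
{"method": "servo_tool", "body": {
  "moves": [-0.2, 0.5, 0, 0.057, 0, -0.2, 0.5, 0, 0.057, 0, -0.2, 0.5, 0, 0.057, 0, -0.2, 0.5, 0, 0.057, 0, -0.2, 0.5, 0, 0.057, 0, -0.2, 0.5, 0, 0.057, 0]
}}

```text
t: 18.37
eef_pos: [512.5, -50.9, 123.0]
tcp_rot: [3.14, -0.003, -3.021]
ft_force: [0.4, -0.6, 0.3]
opening: 0.274
grip_force: 0.0
```

```bash
cat >> h.py <<'E'
def axis(p,k,z=18,box=BOX):
    c=blob(p,*HSV[k],box)[0];w=np.array([onz('top',u,v,z)[:2] for u,v in c[:,0,:]]);m,_,_,a=rectw('top',c,z)
    for _ in range(2):
        t=np.radians(a);e=np.array([np.cos(t),np.sin(t)]);n=np.array([-e[1],e[0]]);s=(w-m)@e;q=(w-m)@n;f=abs(s)<17
        sl=[np.polyfit(s[f&g],q[f&g],1)[0] for g in(q>0,q<0)];a=a+np.degrees(np.arctan(np.mean(sl)))
    return np.round(m,1),np.round(a,1),np.round(np.degrees(sl),1)
E
python3 - <<'E'
from h import *
p=cv2.imread('pics/top0.png')
for k in('amber','brown','black'):print(k,axis(p,k))
print(state()['eef_pos'])
E
```

```text
amber (array([523.1,  74.2], dtype=float32), np.float64(92.4), array([-0.7,  0.2]))
brown (array([442.4, 159.7], dtype=float32), np.float64(95.4), array([-2.8, -0. ]))
black (array([ 519.3, -131. ], dtype=float32), np.float64(92.4), array([ 0.8, -0.8]))
[512.54724658 -50.90173374 123.03923673]
```

Emit:
{"method": "servo_tool", "body": {
  "moves": [-0.195, 0.525, 0, 0, 0, -0.195, 0.525, 0, 0, 0, -0.195, 0.525, 0, 0, 0, -0.195, 0.525, -0.05, 0, 0, -0.195, 0.525, -0.1, 0, 0, -0.195, 0.525, -0.15, 0, 0, -0.195, 0.525, -0.19, 0, 0, -0.195, 0.525, -0.19, 0, 0, -0.195, 0.525, -0.19, 0, 0]
}}

```text
t: 19.12
eef_pos: [437.5, 154.5, 46.9]
tcp_rot: [-3.141, -0.002, -3.023]
ft_force: [-0.1, -0.5, -0.4]
opening: 0.004
grip_force: 0.0
```

```bash
python3 look.py brown black
```

```text
brown [259. 247.] [21. 12.] [446.1 159.5] [-175.2  146. ]
black [365. 289.] [24. 13.] [ 522.  -131.8] [-134.  -152.2]
black [254. 230.] [21.  9.] [481.7 224.8] [-132.2  206.6]
19.1667 [438.1 154.3  47.7] [ 0.8 -0.1 -0.3]
```

Emit:
{"method": "servo_tool", "body": {
  "moves": [-0.009, 0.012, 0, 0, 0, -0.009, 0.012, -0.015, 0, 0, -0.009, 0.012, -0.026, 0, 0, -0.009, 0.012, -0.028, 0, 0, -0.009, 0.012, -0.03, 0, 0, -0.009, 0.012, -0.03, 0, 0]
}}

```text
t: 19.67
eef_pos: [435.0, 159.3, 35.9]
tcp_rot: [3.141, 0.002, -3.024]
ft_force: [-0.1, 0.3, 9.0]
opening: 0.004
grip_force: 4.9
```

Emit:
{"method": "servo_tool", "body": {
  "moves": [0.008, 0.001, 0, 0, 0, 0.023, 0.003, 0, 0, 0, 0.042, 0.006, 0, 0, 0, 0.062, 0.009, 0, 0, 0, 0.074, 0.01, 0, 0, 0, 0.079, 0.011, 0, 0, 0, 0.079, 0.011, 0, 0, 0]
}}

```text
t: 20.25
eef_pos: [467.0, 164.2, 36.0]
tcp_rot: [3.141, 0.002, -3.024]
ft_force: [-0.5, 4.0, 10.4]
opening: 0.006
grip_force: 5.1
```

```bash
python3 look.py brown
```

```text
brown [263. 244.] [21. 12.] [462.9 162.1] [-158.2  146.6]
20.3 [466.8 164.1  36.1] [-0.7  4.7 11. ]
```

Emit:
{"method": "servo_tool", "body": {
  "moves": [0, 0, 0.02, 0, 0, -0.039, -0.005, 0.02, 0, 0, -0.039, -0.005, 0.004, 0, 0, -0.039, -0.005, 0, 0, 0, -0.039, -0.005, 0, 0, 0, -0.031, -0.004, 0, 0, 0, -0.016, -0.002, 0, 0, 0, 0.003, 0, 0, 0, 0, 0.022, 0.003, 0, 0, 0, 0.035, 0.005, 0, 0, 0, 0.04, 0.006, 0, 0, 0, 0.04, 0.006, 0, 0, 0]
}}

```text
t: 21.3
eef_pos: [483.7, 167.0, 36.0]
tcp_rot: [3.141, 0.003, -3.024]
ft_force: [-1.4, 6.9, 14.7]
opening: 0.004
grip_force: 7.1
```

```bash
python3 look.py brown
```

```text
brown [268. 241.] [21. 11.] [479.2 162.8] [-141.9  145.4]
21.35 [483.5 166.9  36. ] [-1.4  7.3 13.8]
```

Emit:
{"method": "servo_tool", "body": {
  "moves": [0, 0, 0.02, 0, 0, -0.039, -0.013, 0.02, 0, 0, -0.039, -0.013, 0.005, 0, 0, -0.039, -0.013, 0.001, 0, 0, -0.039, -0.013, 0.001, 0, 0, -0.031, -0.012, 0.001, 0, 0, -0.016, -0.011, 0.001, 0, 0, 0.003, -0.009, 0.001, 0, 0, 0.022, -0.008, 0.001, 0, 0, 0.035, -0.007, 0.001, 0, 0, 0.04, -0.006, 0.001, 0, 0, 0.04, -0.006, 0.001, 0, 0]
}}

```text
t: 22.35
eef_pos: [499.8, 164.5, 36.0]
tcp_rot: [3.141, 0.003, -3.024]
ft_force: [-0.5, 6.6, 10.6]
opening: 0.005
grip_force: 5.8
```

Emit:
{"method": "servo_tool", "body": {
  "moves": [0, 0, 0.02, 0, 0, -0.039, -0.003, 0.02, 0, 0, -0.039, -0.003, 0.004, 0, 0, -0.039, -0.003, 0, 0, 0, -0.039, -0.003, 0, 0, 0, -0.031, -0.002, 0, 0, 0, -0.016, -0.001, 0, 0, 0, 0.003, 0.001, 0, 0, 0, 0.022, 0.003, 0, 0, 0, 0.035, 0.004, 0, 0, 0, 0.04, 0.004, 0, 0, 0, 0.04, 0.004, 0, 0, 0]
}}

```text
t: 23.35
eef_pos: [515.9, 166.1, 36.1]
tcp_rot: [3.141, 0.003, -3.024]
ft_force: [-0.8, 6.0, 12.1]
opening: 0.005
grip_force: 5.9
```

```bash
python3 look.py brown black
```

```text
brown [278. 235.] [20. 12.] [513.7 166. ] [-107.3  144.5]
black [365. 289.] [24. 13.] [ 522.4 -131.4] [-133.6 -151.8]
black [277. 220.] [20.  8.] [555.6 221.7] [-59.1 194.9]
23.4 [515.6 166.1  36.1] [-1.6  6.7 11.4]
```

Emit:
{"method": "servo_tool", "body": {
  "moves": [0, 0, 0.02, 0, 0, -0.034, -0.002, 0.02, 0, 0, -0.034, -0.002, 0.004, 0, 0, -0.034, -0.002, 0, 0, 0, -0.034, -0.002, 0, 0, 0, -0.026, -0.002, 0, 0, 0, -0.01, -0.001, 0, 0, 0, 0.009, 0.0, 0, 0, 0, 0.028, 0.001, 0, 0, 0, 0.041, 0.002, 0, 0, 0, 0.046, 0.002, 0, 0, 0, 0.046, 0.002, 0, 0, 0]
}}

```text
t: 24.4
eef_pos: [534.2, 166.9, 36.1]
tcp_rot: [3.141, 0.003, -3.024]
ft_force: [-0.7, 6.9, 12.0]
opening: 0.004
grip_force: 5.9
```

Emit:
{"method": "servo_tool", "body": {
  "moves": [0, 0, 0.02, 0, 0, -0.038, -0.002, 0.02, 0, 0, -0.038, -0.002, 0.004, 0, 0, -0.038, -0.002, 0, 0, 0, -0.038, -0.002, 0, 0, 0, -0.03, -0.002, 0, 0, 0, -0.014, -0.001, 0, 0, 0, 0.005, 0.0, 0, 0, 0, 0.024, 0.001, 0, 0, 0, 0.037, 0.002, 0, 0, 0, 0.042, 0.002, 0, 0, 0, 0.042, 0.002, 0, 0, 0]
}}

```text
t: 25.4
eef_pos: [551.0, 167.7, 36.1]
tcp_rot: [3.141, 0.003, -3.024]
ft_force: [-1.3, 6.5, 12.7]
opening: 0.003
grip_force: 5.7
```

```bash
python3 look.py brown black
```

```text
brown [288. 230.] [20. 11.] [548.  165.7] [-73.3 140.2]
black [365. 289.] [24. 13.] [ 522.4 -130.4] [-133.5 -150.9]
black [288. 214.] [20.  8.] [597.2 224.7] [-17.4 193. ]
25.45 [550.7 167.7  36.1] [-0.6  6.2 11.2]
```

Emit:
{"method": "servo_tool", "body": {
  "moves": [0, 0, 0.02, 0, 0, -0.034, -0.002, 0.02, 0, 0, -0.034, -0.002, 0.004, 0, 0, -0.034, -0.002, 0, 0, 0, -0.034, -0.002, 0, 0, 0, -0.026, -0.002, 0, 0, 0, -0.01, -0.001, 0, 0, 0, 0.009, 0.0, 0, 0, 0, 0.028, 0.001, 0, 0, 0, 0.041, 0.002, 0, 0, 0, 0.046, 0.002, 0, 0, 0, 0.046, 0.002, 0, 0, 0]
}}

```text
t: 26.45
eef_pos: [569.3, 168.5, 36.1]
tcp_rot: [3.141, 0.002, -3.024]
ft_force: [-0.7, 5.8, 10.2]
opening: 0.004
grip_force: 5.7
```

Emit:
{"method": "servo_tool", "body": {
  "moves": [0, 0, 0.02, 0, 0, -0.038, -0.002, 0.02, 0, 0, -0.038, -0.002, 0.004, 0, 0, -0.038, -0.002, 0, 0, 0, -0.038, -0.002, 0, 0, 0, -0.03, -0.002, 0, 0, 0, -0.014, -0.001, 0, 0, 0, 0.005, 0.0, 0, 0, 0, 0.024, 0.001, 0, 0, 0, 0.037, 0.002, 0, 0, 0, 0.042, 0.002, 0, 0, 0, 0.042, 0.002, 0, 0, 0]
}}

```text
t: 27.45
eef_pos: [586.1, 169.3, 36.1]
tcp_rot: [3.141, 0.002, -3.024]
ft_force: [-0.2, 6.4, 11.3]
opening: 0.005
grip_force: 5.5
```

```bash
python3 look.py brown black
```

```text
brown [298. 224.] [19. 12.] [582.1 166.6] [-39.3 137. ]
black [365. 288.] [24. 13.] [ 522.9 -130.3] [-133.  -150.9]
black [318. 198.] [15. 21.] [714.9 230.7] [100.1 185.1]
black [297. 208.] [20.  8.] [634.5 229.5] [ 20.1 193.4]
27.5 [585.9 169.3  36.1] [-0.3  5.3 12.1]
```

Emit:
{"method": "servo_tool", "body": {
  "moves": [0, 0, 0.02, 0, 0, -0.037, -0.004, 0.02, 0, 0, -0.037, -0.004, 0.004, 0, 0, -0.037, -0.004, 0, 0, 0, -0.037, -0.004, 0, 0, 0, -0.029, -0.004, 0, 0, 0, -0.013, -0.003, 0, 0, 0, 0.006, -0.002, 0, 0, 0, 0.025, -0.001, 0, 0, 0, 0.038, 0.0, 0, 0, 0, 0.043, 0.0, 0, 0, 0, 0.043, 0.0, 0, 0, 0]
}}

```text
t: 28.5
eef_pos: [603.4, 169.3, 36.1]
tcp_rot: [3.141, 0.003, -3.024]
ft_force: [0.3, 6.0, 11.1]
opening: 0.008
grip_force: 5.4
```

Emit:
{"method": "servo_tool", "body": {
  "moves": [0, 0, 0.02, 0, 0, -0.037, -0.004, 0.02, 0, 0, -0.037, -0.004, 0.004, 0, 0, -0.037, -0.004, 0, 0, 0, -0.037, -0.004, 0, 0, 0, -0.029, -0.003, 0, 0, 0, -0.014, -0.001, 0, 0, 0, 0.0, 0, 0, 0, 0, 0.01, 0.001, 0, 0, 0, 0.015, 0.002, 0, 0, 0, 0.018, 0.002, 0, 0, 0, 0.018, 0.002, 0, 0, 0]
}}

```text
t: 29.5
eef_pos: [608.0, 169.4, 35.9]
tcp_rot: [3.141, -0.003, -3.024]
ft_force: [-9.7, 1.2, 17.2]
opening: 0.003
grip_force: 8.3
```

```bash
python3 look.py brown black; python3 -c "
import cv2
p=cv2.imread('pics/s_last.png')[170:270,230:400];cv2.imwrite('pics/v6.png',cv2.resize(p,None,fx=4,fy=4,interpolation=cv2.INTER_CUBIC))"
```

```text
brown [304. 220.] [20. 11.] [608.1 168.2] [-13.2 135.6]
black [365. 288.] [24. 13.] [ 522.9 -130.7] [-133.  -151.3]
black [326. 196.] [11. 16.] [740.5 221.3] [124.4 172.8]
29.55 [607.9 169.4  35.9] [-9.4  1.2 15.6]
```

View pics/v6.png

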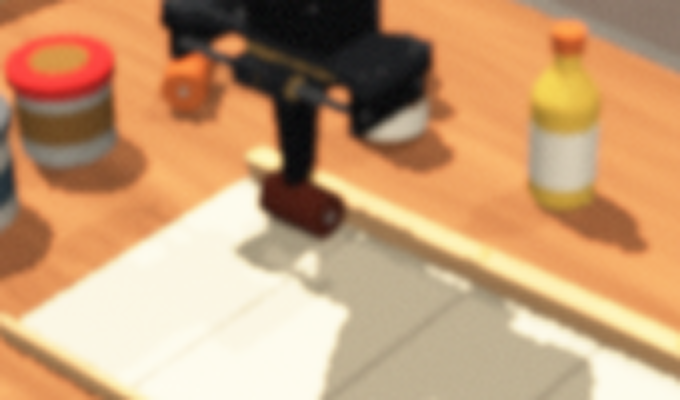

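The brown blank is against the stop at crop pixel (300,205). Straddling and gripping it.

Emit:
{"method": "servo_tool", "body": {
  "moves": [0, 0, 0.06, 0, 0, 0, 0, 0.08, 0, 0.85, -0.008, 0, 0.08, 0, 0.85, -0.008, 0, 0.08, 0, 0.85, -0.008, 0, 0.08, 0, 0.85, -0.008, 0, 0.08, 0, 0.85, -0.008, 0, 0.08, 0, 0.85, -0.008, 0, 0.08, 0, 0.85, -0.008, 0, 0.08, 0, 0.85, -0.008, 0, 0.08, 0, 0.85, -0.008, 0, 0.05, 0, 0.85, -0.008, 0, 0.05, 0, 0.85]
}}

```text
t: 30.55
eef_pos: [604.5, 169.2, 53.7]
tcp_rot: [3.142, -0.002, -3.024]
ft_force: [0.0, 0.0, -0.7]
opening: 0.719
grip_force: 0.0
```

```bash
python3 look.py brown black
```

```text
brown [304. 220.] [20. 10.] [607.3 167.6] [-14.1 135.1]
black [365. 288.] [24. 13.] [ 523.  -130.5] [-132.8 -151. ]
black [316. 198.] [12. 26.] [708.7 230. ] [ 93.9 185.1]
30.6 [604.7 169.2  54.3] [-0.3  0.7  0.4]
```

Emit:
{"method": "servo_tool", "body": {
  "moves": [0.001, 0, -0.03, 0, 0.85, 0.001, 0, -0.06, 0, 0.85, 0.001, 0, -0.09, 0, 0.85, 0.001, 0, -0.118, 0, 0.85, 0.001, 0, -0.125, 0, 0.85, 0.001, 0, -0.125, 0, 0.85]
}}

```text
t: 31.1
eef_pos: [605.1, 169.2, 4.1]
tcp_rot: [-3.142, -0.002, -3.024]
ft_force: [-0.5, 0.9, -0.2]
opening: 0.848
grip_force: 0.0
```

Emit:
{"method": "servo_tool", "body": {
  "moves": [0, 0, 0, 0, 0.2, 0, 0, 0, 0, 0.2, 0, 0, 0, 0, 0.2, 0, 0, 0, 0, 0.2, 0, 0, 0, 0, 0.2, 0, 0, 0, 0, 0.2, 0, 0, 0, 0, 0.2]
}}

```text
t: 31.68
eef_pos: [605.9, 169.4, 6.1]
tcp_rot: [3.141, 0.001, -3.024]
ft_force: [-0.4, 0.3, 3.5]
opening: 0.546
grip_force: 30.0
```

Emit:
{"method": "servo_tool", "body": {
  "moves": [0, 0, 0.03, 0, 0.2, 0, 0, 0.1, 0, 0.2, 0, 0, 0.2, 0, 0.2, -0.1, -0.65, 0.25, -0.057, 0.2, -0.1, -0.65, 0.25, -0.057, 0.2, -0.1, -0.65, 0.25, -0.057, 0.2, -0.1, -0.65, 0.25, -0.057, 0.2, -0.1, -0.65, 0.25, -0.057, 0.2, -0.1, -0.65, 0.25, -0.057, 0.2, -0.1, -0.65, 0.25, -0.057, 0.2, -0.1, -0.65, 0.25, -0.057, 0.2]
}}

```text
t: 32.6
eef_pos: [565.5, -93.8, 106.7]
tcp_rot: [-3.141, 0.001, 3.076]
ft_force: [-0.0, 1.6, -0.2]
opening: 0.549
grip_force: 30.0
```

Emit:
{"method": "servo_tool", "body": {
  "moves": [-0.084, -0.5, 0, 0, 0.2, -0.084, -0.5, 0, 0, 0.2, -0.084, -0.5, 0, 0, 0.2, -0.084, -0.5, 0, 0, 0.2, -0.084, -0.5, 0, 0, 0.2, -0.084, -0.5, 0, 0, 0.2, -0.084, -0.5, 0, 0, 0.2, -0.084, -0.5, 0, 0, 0.2]
}}

```text
t: 33.27
eef_pos: [532.4, -289.3, 105.7]
tcp_rot: [3.141, -0.0, 3.081]
ft_force: [-0.2, 0.7, -0.3]
opening: 0.547
grip_force: 30.0
```

Emit:
{"method": "servo_tool", "body": {
  "moves": [0, -0.005, 0, 0, 0.2, 0, -0.005, -0.05, 0, 0.2, 0, -0.005, -0.1, 0, 0.2, 0, -0.005, -0.13, 0, 0.2, 0, -0.005, -0.138, 0, 0.2, 0, -0.005, -0.138, 0, 0.2]
}}

```text
t: 33.77
eef_pos: [532.2, -291.7, 49.9]
tcp_rot: [3.141, -0.001, 3.082]
ft_force: [-0.2, 0.5, -0.1]
opening: 0.542
grip_force: 30.0
```

```bash
python3 -c "
from h import *
s=state();print(s['eef_pos'],s['ft_force'])
p,d=snap('side','s_last.png');print(side(p,'black'))"
```

```text
[ 532.23346971 -291.71445202   49.87019472] [-0.168785    0.54583619 -0.12533843]
[(array([365., 289.]), array([24., 13.]), array([ 522.4, -131.5]), array([-133.6, -151.9]))]
```

Emit:
{"method": "servo_tool", "body": {
  "moves": [0, 0, -0.005, 0, 0.2, 0, 0, -0.01, 0, 0.2, 0, 0, -0.012, 0, 0.2, 0, 0, -0.012, 0, 0.2]
}}

```text
t: 34.15
eef_pos: [532.2, -292.7, 45.9]
tcp_rot: [-3.141, 0.0, 3.08]
ft_force: [-0.2, 0.3, 0.2]
opening: 0.543
grip_force: 30.0
```

Emit:
{"method": "servo_tool", "body": {
  "moves": [0, 0, -0.004, 0, 0.2, 0, 0, -0.006, 0, 0.2, 0, 0, -0.006, 0, 0.2]
}}

```text
t: 34.4
eef_pos: [532.6, -292.9, 45.4]
tcp_rot: [-3.141, 0.002, 3.08]
ft_force: [-4.2, 3.8, 19.8]
opening: 0.548
grip_force: 30.0
```

Emit:
{"method": "servo_tool", "body": {
  "moves": [-0.001, 0, 0.004, 0, 0.2, -0.001, 0, 0.004, 0, 0.75, -0.001, 0, 0.004, 0, 0.75, -0.001, 0, 0.004, 0, 0.75, -0.001, 0, 0.004, 0, 0.75, -0.001, 0, 0.004, 0, 0.75, -0.001, 0, 0.05, 0, 0.75, -0.001, 0, 0.12, 0, 0.75, -0.001, 0, 0.2, 0, 0.75, 0, 0.1, 0.2, 0, 0.5, 0, 0.2, 0.2, 0, 0]
}}

```text
t: 35.32
eef_pos: [532.6, -213.4, 124.8]
tcp_rot: [-3.14, 0.003, 3.077]
ft_force: [0.4, 1.1, -1.2]
opening: 0.66
grip_force: 0.0
```

```bash
python3 look.py black brown;  python3 -c "
import cv2
p=cv2.imread('pics/s_last.png')[230:390,290:500];cv2.imwrite('pics/v7.png',cv2.resize(p,None,fx=3,fy=3,interpolation=cv2.INTER_CUBIC))"
```

```text
black [365. 289.] [24. 13.] [ 522.4 -131.5] [-133.6 -151.9]
brown [422. 308.] [20. 13.] [ 564.4 -257.6] [-106.7 -282.2]
35.3667 [ 531.2 -206.1  123.9] [0.8 5.5 0.1]
```

View pics/v7.png

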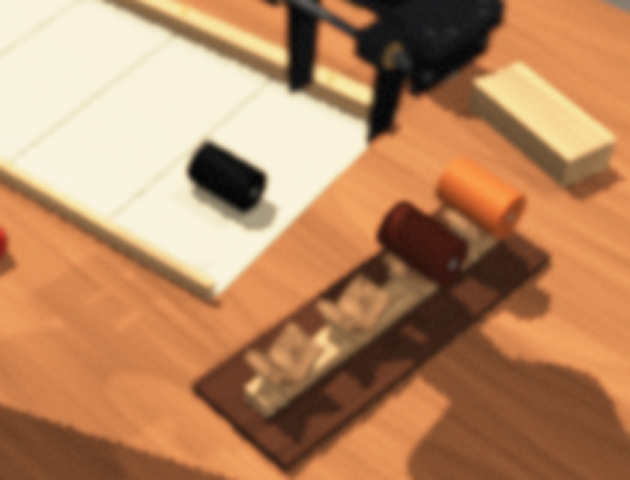

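Brown and amber both sit in their saddles. Now black.

Emit:
{"method": "servo_tool", "body": {
  "moves": [-0.05, 0.19, 0, 0.057, 0, -0.05, 0.19, 0, 0.057, 0, -0.05, 0.19, 0, 0.057, 0, -0.05, 0.19, 0, 0.057, 0, -0.05, 0.19, 0, 0.057, 0, -0.05, 0.19, 0, 0.057, 0, -0.05, 0.19, -0.05, 0.057, 0, -0.05, 0.19, -0.1, 0.057, 0, -0.05, 0.19, -0.15, 0.057, 0, -0.05, 0.19, -0.18, 0.057, 0, -0.05, 0.19, -0.18, 0.057, 0, -0.05, 0.19, -0.18, 0.057, 0]
}}

```text
t: 36.37
eef_pos: [512.1, -137.4, 50.9]
tcp_rot: [3.141, -0.001, -3.025]
ft_force: [-0.2, -0.4, 0.2]
opening: 0.003
grip_force: 0.0
```

```bash
python3 look.py black
```

```text
black [386. 196.] [12. 31.] [862.7  96.1] [231.1  34.1]
black [338. 232.] [13. 24.] [631.3  64.2] [-2.5 29.6]
36.4167 [ 512.4 -137.4   51.5] [0.1 0.2 0.7]
```

Emit:
{"method": "servo_tool", "body": {
  "moves": [-0.003, 0.015, 0, 0, 0, -0.003, 0.015, -0.02, 0, 0, -0.003, 0.015, -0.034, 0, 0, -0.003, 0.015, -0.038, 0, 0, -0.003, 0.015, -0.039, 0, 0, -0.003, 0.015, -0.039, 0, 0]
}}

```text
t: 36.92
eef_pos: [511.3, -130.6, 36.0]
tcp_rot: [-3.141, 0.001, -3.024]
ft_force: [0.1, 1.1, 6.2]
opening: 0.009
grip_force: 3.2
```

```bash
python3 look.py;  python3 -c "
import cv2
p=cv2.imread('pics/s_last.png')[200:320,310:430];cv2.imwrite('pics/v8.png',cv2.resize(cv2.convertScaleAbs(p,alpha=1.8,beta=20),None,fx=4,fy=4,interpolation=cv2.INTER_CUBIC))"
```

```text
36.9667 [ 511.3 -130.6   36. ] [0.9 2.1 6.6]
```

View pics/v8.png

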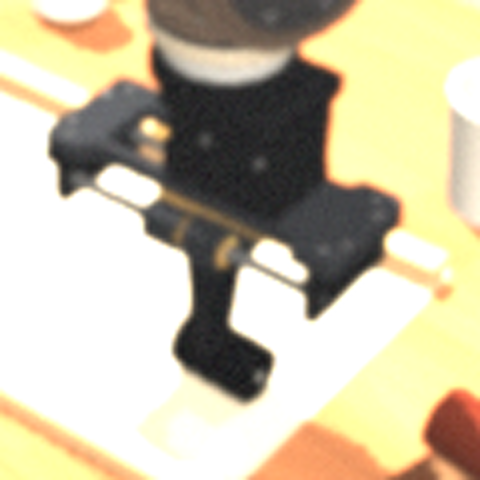

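Emit:
{"method": "servo_tool", "body": {
  "moves": [0.008, 0.0, 0, 0, 0, 0.023, 0.001, 0, 0, 0, 0.042, 0.002, 0, 0, 0, 0.062, 0.003, 0, 0, 0, 0.075, 0.004, 0, 0, 0, 0.08, 0.004, 0, 0, 0, 0.08, 0.004, 0, 0, 0]
}}

```text
t: 37.55
eef_pos: [543.8, -128.8, 36.1]
tcp_rot: [-3.141, 0.001, -3.023]
ft_force: [-0.8, 2.3, 8.6]
opening: 0.005
grip_force: 3.8
```

```bash
cat > blk.py <<'E'
from h import *
def blk(p,Xg):
    u,v=proj('side',np.array([Xg[0],Xg[1],18.]));u,v=int(u),int(v)
    r=[]
    for c in blob(p,(0,0,0),(180,255,45),(u-20,v-16,u+20,v+16),9):
        ctr,wh,_=cv2.minAreaRect(c);w=onz('side',*ctr,18);r.append((np.round(ctr),np.round(wh),np.round(w[:2],1)))
    return r
if __name__=='__main__':
    import sys
    p=snap('side','s_last.png')[0];s=state()
    print('ref',blk(cv2.imread('pics/side0.png'),(520,-131)))
    print(blk(p,(float(sys.argv[1]),float(sys.argv[2]))),s['eef_pos'].round(1),s['ft_force'].round(1))
E
python3 blk.py 536 -130
```

```text
ref [(array([364., 288.]), array([15., 17.]), array([ 522.1, -130.1]))]
[(array([370., 284.]), array([17., 17.]), array([ 542.4, -126.8]))] [ 543.5 -128.8   36.1] [-0.6  2.4  7.6]
```

Emit:
{"method": "servo_tool", "body": {
  "moves": [0, 0, 0.02, 0, 0, -0.038, -0.002, 0.02, 0, 0, -0.038, -0.002, 0.004, 0, 0, -0.038, -0.002, 0, 0, 0, -0.038, -0.002, 0, 0, 0, -0.03, -0.002, 0, 0, 0, -0.014, -0.001, 0, 0, 0, 0.005, 0.0, 0, 0, 0, 0.024, 0.001, 0, 0, 0, 0.037, 0.002, 0, 0, 0, 0.042, 0.002, 0, 0, 0, 0.042, 0.002, 0, 0, 0]
}}

```text
t: 38.6
eef_pos: [561.2, -128.1, 36.0]
tcp_rot: [-3.141, 0.001, -3.024]
ft_force: [-0.1, 3.5, 9.5]
opening: 0.006
grip_force: 4.8
```

Emit:
{"method": "servo_tool", "body": {
  "moves": [0, 0, 0.02, 0, 0, -0.038, -0.002, 0.02, 0, 0, -0.038, -0.002, 0.004, 0, 0, -0.038, -0.002, 0, 0, 0, -0.038, -0.002, 0, 0, 0, -0.03, -0.002, 0, 0, 0, -0.014, -0.001, 0, 0, 0, 0.005, 0.0, 0, 0, 0, 0.024, 0.001, 0, 0, 0, 0.037, 0.002, 0, 0, 0, 0.042, 0.002, 0, 0, 0, 0.042, 0.002, 0, 0, 0]
}}

```text
t: 39.6
eef_pos: [578.2, -127.3, 36.1]
tcp_rot: [-3.141, 0.002, -3.024]
ft_force: [-0.1, 2.6, 10.5]
opening: 0.005
grip_force: 5.1
```

Emit:
{"method": "servo_tool", "body": {
  "moves": [0, 0, 0.05, 0, 0, 0, 0, 0.1, 0, 0, 0, 0, 0.1, 0, 0]
}}

```text
t: 39.85
eef_pos: [578.5, -127.9, 78.2]
tcp_rot: [-3.14, 0.004, -3.024]
ft_force: [0.4, 0.6, 0.3]
opening: 0.003
grip_force: 0.0
```

```bash
python3 look.py black; python3 blk.py 569 -128
```

```text
black [378. 278.] [23. 13.] [ 570.5 -128.5] [ -85.5 -154.7]
39.9 [ 577.9 -127.8   76.7] [-0.2 -0.7  1.1]
ref [(array([364., 288.]), array([15., 17.]), array([ 522.1, -130.1]))]
[(array([378., 278.]), array([14., 16.]), array([ 570.3, -127.8]))] [ 577.2 -127.5   75.6] [-0.6 -0.1  0.8]
```

Emit:
{"method": "servo_tool", "body": {
  "moves": [-0.047, -0.002, 0, 0, 0, -0.047, -0.002, -0.06, 0, 0, -0.047, -0.002, -0.095, 0, 0, -0.047, -0.002, -0.1, 0, 0, -0.047, -0.002, -0.1, 0, 0, -0.039, -0.002, -0.1, 0, 0, -0.024, -0.001, -0.1, 0, 0, -0.005, 0.0, -0.1, 0, 0, 0.014, 0.001, -0.1, 0, 0, 0.027, 0.002, -0.1, 0, 0, 0.032, 0.002, -0.1, 0, 0, 0.032, 0.002, -0.1, 0, 0]
}}

```text
t: 40.95
eef_pos: [590.7, -126.4, 35.9]
tcp_rot: [-3.141, 0.002, -3.024]
ft_force: [0.4, 3.5, 15.6]
opening: 0.004
grip_force: 7.9
```

Emit:
{"method": "servo_tool", "body": {
  "moves": [0, 0, 0.02, 0, 0, -0.04, -0.002, 0.02, 0, 0, -0.04, -0.002, 0.004, 0, 0, -0.04, -0.002, 0, 0, 0, -0.04, -0.002, 0, 0, 0, -0.032, -0.002, 0, 0, 0, -0.016, -0.001, 0, 0, 0, 0.003, 0.0, 0, 0, 0, 0.022, 0.001, 0, 0, 0, 0.035, 0.002, 0, 0, 0, 0.04, 0.002, 0, 0, 0, 0.04, 0.002, 0, 0, 0]
}}

```text
t: 41.95
eef_pos: [607.1, -125.6, 36.0]
tcp_rot: [-3.141, 0.002, -3.024]
ft_force: [0.3, 3.5, 13.4]
opening: 0.002
grip_force: 7.0
```

Emit:
{"method": "servo_tool", "body": {
  "moves": [0, 0, 0.05, 0, 0, 0, 0, 0.1, 0, 0, 0, 0, 0.1, 0, 0]
}}

```text
t: 42.2
eef_pos: [607.0, -126.2, 77.7]
tcp_rot: [-3.14, 0.003, -3.024]
ft_force: [0.0, -0.1, 0.1]
opening: 0.003
grip_force: 0.0
```

```bash
python3 look.py black
```

```text
black [387. 271.] [22. 13.] [ 602.2 -126.9] [ -53.8 -156.7]
black [392. 234.] [31. 11.] [727.9 -37.5] [ 81.6 -82.8]
42.25 [ 606.4 -126.1   76.2] [0.1 0.7 0.8]
```

Emit:
{"method": "servo_tool", "body": {
  "moves": [-0.04, -0.002, 0, 0, 0, -0.04, -0.002, -0.06, 0, 0, -0.04, -0.002, -0.095, 0, 0, -0.04, -0.002, -0.1, 0, 0, -0.04, -0.002, -0.1, 0, 0, -0.032, -0.002, -0.1, 0, 0, -0.017, -0.001, -0.1, 0, 0, 0.002, 0.0, -0.1, 0, 0, 0.021, 0.001, -0.1, 0, 0, 0.034, 0.002, -0.1, 0, 0, 0.04, 0.002, -0.1, 0, 0, 0.04, 0.002, -0.1, 0, 0]
}}

```text
t: 43.25
eef_pos: [622.9, -124.8, 35.9]
tcp_rot: [-3.141, 0.002, -3.024]
ft_force: [-0.3, 3.5, 17.3]
opening: 0.003
grip_force: 8.7
```

Emit:
{"method": "servo_tool", "body": {
  "moves": [0, 0, 0.02, 0, 0, -0.04, -0.002, 0.02, 0, 0, -0.04, -0.002, 0.004, 0, 0, -0.04, -0.002, 0, 0, 0, -0.04, -0.002, 0, 0, 0, -0.032, -0.002, 0, 0, 0, -0.016, -0.001, 0, 0, 0, 0.003, 0.0, 0, 0, 0, 0.022, 0.001, 0, 0, 0, 0.035, 0.002, 0, 0, 0, 0.04, 0.002, 0, 0, 0, 0.04, 0.002, 0, 0, 0]
}}

```text
t: 44.25
eef_pos: [639.2, -124.0, 36.0]
tcp_rot: [-3.141, 0.002, -3.024]
ft_force: [-0.4, 3.2, 14.8]
opening: 0.006
grip_force: 7.6
```

Emit:
{"method": "servo_tool", "body": {
  "moves": [0, 0, 0.02, 0, 0, -0.04, -0.003, 0.02, 0, 0, -0.04, -0.003, 0.004, 0, 0, -0.04, -0.003, 0, 0, 0, -0.04, -0.003, 0, 0, 0, -0.032, -0.002, 0, 0, 0, -0.018, -0.001, 0, 0, 0, -0.008, 0, 0, 0, 0, 0.002, 0.001, 0, 0, 0, 0.007, 0.002, 0, 0, 0, 0.008, 0.002, 0, 0, 0, 0.008, 0.002, 0, 0, 0]
}}

```text
t: 45.25
eef_pos: [640.0, -123.9, 35.9]
tcp_rot: [3.141, -0.003, -3.024]
ft_force: [-11.3, -2.7, 18.3]
opening: 0.009
grip_force: 9.2
```

Emit:
{"method": "servo_tool", "body": {
  "moves": [0, 0, 0.05, 0, 0, 0, 0, 0.1, 0, 0, 0, 0, 0.1, 0, 0.85, 0, 0, 0.1, 0, 0.85]
}}

```text
t: 45.58
eef_pos: [641.3, -123.6, 75.4]
tcp_rot: [-3.141, 0.001, -3.024]
ft_force: [-0.3, 0.0, -0.7]
opening: 0.094
grip_force: 0.0
```

```bash
python3 look.py black brown;python3 -c "
import cv2
p=cv2.imread('pics/s_last.png')[190:320,330:480];cv2.imwrite('pics/v9.png',cv2.resize(cv2.convertScaleAbs(p,alpha=1.5,beta=10),None,fx=4,fy=4,interpolation=cv2.INTER_CUBIC))"
```

```text
black [400. 227.] [30. 13.] [767.9 -35.3] [121.6 -85.3]
black [397. 264.] [22. 12.] [ 641.6 -125. ] [ -14.5 -159.5]
brown [422. 308.] [20. 13.] [ 564.4 -257.6] [-106.7 -282.2]
45.6333 [ 640.7 -123.4   74.6] [ 0.2 -0.3 -0.3]
```

View pics/v9.png

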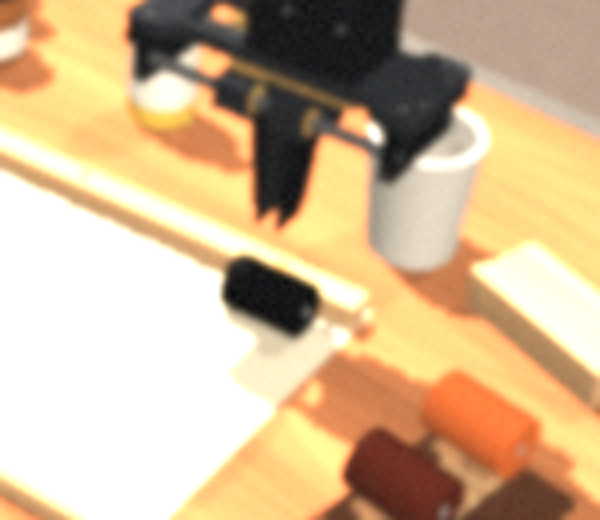

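The black blank rests against the stop, at crop pixel (270,295). Checking the gripper's clearance to the cup.

Run:
```python
from h import *
d=np.load('pics/top0.npy');w=cloud('top',d,(365,95,425,155));g=np.float32(w[(w[:,2]>70)&(w[:,2]<95)][:,:2]);print(cv2.minEnclosingCircle(g),len(g))
q=np.array(cv2.minEnclosingCircle(g)[0])-[638.3,-124.5];print(q@[.9931,.1174],q@[-.1174,.9931])
w=cloud('top',d,(270,105,315,160));g=np.float32(w[(w[:,2]>80)][:,:2]);print('glue',cv2.minEnclosingCircle(g))
```

```text
((760.71826171875, -139.6578369140625), 36.41407012939453) 400
119.79404565917973 -29.425151765136725
glue ((757.0294799804688, 68.83222198486328), 23.085023880004883)
```

Emit:
{"method": "servo_tool", "body": {
  "moves": [-0.006, -0.002, 0, 0, 0.85, -0.006, -0.002, 0, 0, 0.85, -0.006, -0.002, 0, 0, 0.85, -0.006, -0.002, 0, 0, 0.85, -0.006, -0.002, 0, 0, 0.85, -0.006, -0.002, 0, 0, 0.85, -0.006, -0.002, -0.05, 0, 0.85, -0.006, -0.002, -0.06, 0, 0.85]
}}

```text
t: 46.3
eef_pos: [637.4, -124.0, 49.9]
tcp_rot: [3.141, -0.002, -3.024]
ft_force: [-0.4, 0.7, -0.0]
opening: 0.69
grip_force: 0.0
```

```bash
python3 look.py black
```

```text
black [397. 264.] [23. 13.] [ 641.3 -125. ] [ -14.7 -159.5]
46.35 [ 637.2 -123.9   49.8] [-0.4  0.3 -1.7]
```

Emit:
{"method": "servo_tool", "body": {
  "moves": [0.002, -0.001, 0, 0, 0.85, 0.002, -0.001, -0.03, 0, 0.85, 0.002, -0.001, -0.07, 0, 0.85, 0.002, -0.001, -0.105, 0, 0.85, 0.002, -0.001, -0.115, 0, 0.85, 0.002, -0.001, -0.115, 0, 0.85]
}}

```text
t: 46.85
eef_pos: [638.4, -124.5, 4.3]
tcp_rot: [3.141, -0.002, -3.024]
ft_force: [-0.1, -0.4, 0.7]
opening: 0.851
grip_force: 0.0
```

Emit:
{"method": "servo_tool", "body": {
  "moves": [0, 0, 0, 0, 0.2, 0, 0, 0, 0, 0.2, 0, 0, 0, 0, 0.2, 0, 0, 0, 0, 0.2, 0, 0, 0, 0, 0.2, 0, 0, 0, 0, 0.2, 0, 0, 0, 0, 0.2]
}}

```text
t: 47.43
eef_pos: [639.1, -124.7, 6.1]
tcp_rot: [-3.141, 0.001, -3.024]
ft_force: [-0.5, -0.1, 4.0]
opening: 0.546
grip_force: 30.0
```

Emit:
{"method": "servo_tool", "body": {
  "moves": [0, 0, 0.03, 0, 0.2, 0, 0, 0.1, 0, 0.2, 0, 0, 0.2, 0, 0.2, -0.425, -0.41, 0.25, -0.057, 0.2, -0.425, -0.41, 0.25, -0.057, 0.2, -0.425, -0.41, 0.25, -0.057, 0.2, -0.425, -0.41, 0.25, -0.057, 0.2, -0.425, -0.41, 0.25, -0.057, 0.2, -0.425, -0.41, 0.25, -0.057, 0.2, -0.425, -0.41, 0.25, -0.057, 0.2, -0.425, -0.41, 0.25, -0.057, 0.2, -0.425, -0.41, 0.25, -0.057, 0.2]
}}

```text
t: 48.43
eef_pos: [469.2, -288.6, 106.2]
tcp_rot: [-3.141, 0.001, 3.08]
ft_force: [-0.5, -0.6, -0.7]
opening: 0.545
grip_force: 30.0
```

```bash
python3 -c "
from h import *
s=state();print(s['eef_pos'],s['tcp_rot'],s['grip_force'],s['opening'])"
```

```text
[ 469.24026523 -288.61769718  106.21896077] [-3.14142520e+00  5.80256336e-04  3.07997260e+00] 29.99931961297989 0.5453583782721209
```

Emit:
{"method": "servo_tool", "body": {
  "moves": [0, 0, 0, 0, 0.2, 0, 0, -0.05, 0, 0.2, 0, 0, -0.1, 0, 0.2, 0, 0, -0.13, 0, 0.2, 0, 0, -0.14, 0, 0.2, 0, 0, -0.14, 0, 0.2, 0, 0, -0.14, 0, 0.2]
}}

```text
t: 49.02
eef_pos: [469.5, -288.3, 50.0]
tcp_rot: [3.142, 0.0, 3.081]
ft_force: [0.0, 0.1, 0.3]
opening: 0.545
grip_force: 30.0
```

Emit:
{"method": "servo_tool", "body": {
  "moves": [0, 0, -0.004, 0, 0.2, 0, 0, -0.008, 0, 0.2, 0, 0, -0.01, 0, 0.2, 0, 0, -0.01, 0, 0.2]
}}

```text
t: 49.35
eef_pos: [469.0, -288.8, 47.7]
tcp_rot: [-3.141, 0.001, 3.081]
ft_force: [-6.0, 2.3, 18.9]
opening: 0.544
grip_force: 30.0
```

Emit:
{"method": "servo_tool", "body": {
  "moves": [-0.004, 0, 0.002, 0, 0.2, -0.007, 0, 0.002, 0, 0.2, -0.007, 0, 0.0, 0, 0.2, -0.007, 0, 0, 0, 0.2]
}}

```text
t: 49.68
eef_pos: [466.4, -288.8, 45.9]
tcp_rot: [-3.141, 0.001, 3.08]
ft_force: [0.9, -0.4, 1.0]
opening: 0.55
grip_force: 30.0
```

Emit:
{"method": "servo_tool", "body": {
  "moves": [0, 0, -0.003, 0, 0.2, 0, 0, -0.004, 0, 0.2, 0, 0, -0.004, 0, 0.2]
}}

```text
t: 49.93
eef_pos: [466.8, -289.0, 45.4]
tcp_rot: [-3.141, 0.002, 3.08]
ft_force: [-2.0, 3.2, 19.2]
opening: 0.546
grip_force: 30.0
```

Seated. I'll release and retreat clear of both cameras' view of the rack.

Emit:
{"method": "servo_tool", "body": {
  "moves": [0, 0, 0.003, 0, 0.2, 0, 0, 0.003, 0, 0.75, 0, 0, 0.003, 0, 0.75, 0, 0, 0.003, 0, 0.75, 0, 0, 0.003, 0, 0.75, 0, 0, 0.003, 0, 0.75, 0, 0, 0.05, 0, 0.75, 0, 0, 0.12, 0, 0.75, 0, 0, 0.2, 0, 0.75, 0, 0.2, 0.3, 0, 0.5, 0, 0.4, 0.3, 0, 0.5, 0, 0.6, 0.3, 0, 0.5]
}}

```text
t: 50.93
eef_pos: [466.2, -168.1, 154.9]
tcp_rot: [-3.141, 0.002, 3.079]
ft_force: [1.5, 0.9, -0.7]
opening: 0.594
grip_force: 0.0
```

Emit:
{"method": "servo_tool", "body": {
  "moves": [-0.1, 0.5, 0.1, 0, 0.5, -0.1, 0.5, 0.1, 0, 0.5, -0.1, 0.5, 0.1, 0, 0.5, -0.1, 0.5, 0.1, 0, 0.5, -0.1, 0.5, 0.1, 0, 0.5, -0.1, 0.5, 0.1, 0, 0.5, -0.1, 0.5, 0.1, 0, 0.5, -0.1, 0.5, 0.1, 0, 0.5]
}}

```text
t: 51.6
eef_pos: [426.3, 31.1, 193.5]
tcp_rot: [-3.142, 0.0, 3.081]
ft_force: [0.3, 0.0, 0.0]
opening: 0.499
grip_force: 0.0
```

Run:
```python
from h import *
p,d=snap('side','sf.png');a,da=snap('top','tf.png')
cv2.imwrite('pics/v10.png',np.hstack([cv2.resize(p[220:400,330:510],(400,400)),cv2.resize(a[170:330,400:560],(400,400))]))
B=(440,170,520,325)
print(state()['eef_pos'])
w=cloud('top',da,B)
for nm,X in(('seat3',(596.3,-296)),('seat2',(532.3,-292.1)),('seat1',(468.5,-288.1))):
    t=np.radians(-3.5);e=np.array([np.cos(t),np.sin(t)]);n=np.array([-e[1],e[0]]);q=w[:,:2]-X
    f=(w[:,2]>58)&(w[:,2]<85)&(abs(q@e)<25)&(abs(q@n)<40);g=np.float32(w[f][:,:2]);r=cv2.minAreaRect(g)
    print(nm,len(g),np.round(r[0],1),np.round(r[1],1),round(r[2],1),'off',(q[f].mean(0)).round(1),'ztop',np.percentile(w[f][:,2],95).round(1))
```

```text
[426.36818124  30.18137352 193.22319721]
seat3 477 [ 591.5 -294. ] [53.  33.2] 85.6 off [-6.3  3.3] ztop 76.9
seat2 499 [ 527.9 -292.1] [53.7 33.9] 85.1 off [-5.6  2.1] ztop 76.6
seat1 520 [ 464.5 -287.6] [53.  33.5] 85.7 off [-5.1  2. ] ztop 77.0
```

View pics/v10.png

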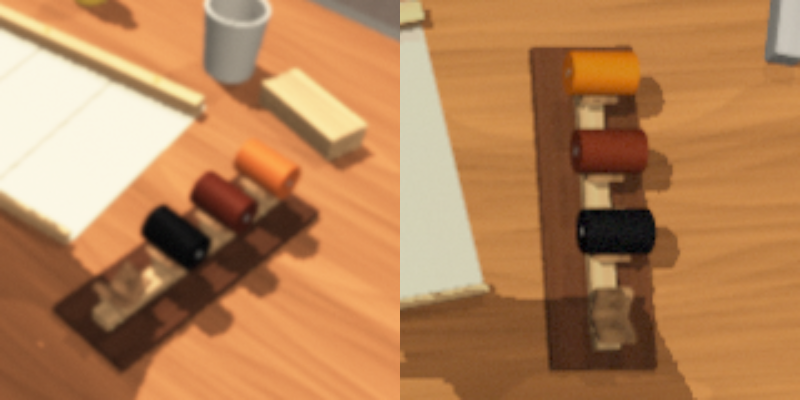

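All three blanks are seated, aligned and centred within about 2 mm. Last, I check how far the lids moved using depth.

Run:
```python
from h import *
d0=np.load('pics/top0.npy');d=np.load('pics/tf.npy');a=np.load('pics/side0.npy');b=np.load('pics/sf.npy')
for nm,X in(('tub',(443.7,348.1,83)),('tin',(552.9,370.1,74))):
    for c,i,j in(('top',d0,d),('side',a,b)):
        u,v=map(int,proj(c,np.array(X,float)));s=np.s_[v-4:v+5,u-4:u+5];f=lambda D:np.median([dep(c,x,y,D[y,x])[2] for y in range(v-4,v+5) for x in range(u-4,u+5)])
        print(nm,c,f(i).round(1),f(j).round(1))
p=cv2.imread('pics/top0.png');q=cv2.imread('pics/tf.png')
for nm,lo,hi,B in(('gouge',(0,200,100),(6,255,255),(320,318,385,345)),('spruce',(12,40,150),(30,170,255),(415,115,485,160))):
    print(nm,[np.round(cv2.minAreaRect(blob(x,lo,hi,B)[0])[0],1) if blob(x,lo,hi,B) else None for x in(p,q)])
```

```text
tub top 85.4 80.5
tub side 84.1 79.4
tin top 76.8 70.3
tin side 75.8 69.1
gouge [array([352., 331.]), None]
spruce [array([449.5, 135. ]), array([449.5, 137. ])]
```

Both lids now stand the same 5 mm above their pot heights and met a rigid stop, so they are home.

```bash
python3 -c "
from cell import *
print(job_done())"
```

```text
the job is handed in; nothing more can be done
None
```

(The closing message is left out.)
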